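# Fit the drive sleeve on the friction-drive spindle

## Task

Stand the aluminium drive sleeve up on the bench with its notched end down, let go of it, and take it again from above. Then slide it over the spindle of the drive unit, pushing the sprung idler roller back out of the way with it, and turn it until its notches drop over the spindle's cross-pin and it sits fully down on the deck with the roller bearing against its side. Let go of it there, and leave the other things on the bench where they are.

Things in the scene. Friction and masses are not known exactly. Their poses are not given: they have to be found in the camera images.
- sleeve: Plain aluminium tube 120 mm long, 52 mm outside, 30 mm bore, about 0.35 kg, at first lying on its side on the bench. Origin at its middle; z runs along it from the notched to the plain end. The notched end is cut like a castle: four notches 14 mm deep, 13 mm wide at the bore and 27 mm at the outside, 90 degrees apart, centred on the sleeve's +x, +y, -x, -y. The plain end must finish on top.
- sleeve_foot (a point): centre of the sleeve's notched end, 60 mm from its middle; same axes as the sleeve
- sleeve_head (a point): centre of the sleeve's plain end, 60 mm from its middle; same axes as the sleeve
- drive_unit: Grey metal box fixed to the bench, 150 x 150 mm and 30 mm high (its top is the deck), carrying the spindle and the idler arm. Origin on the spindle axis at bench level, z up. In its own axes the box reaches from x = -60 to 90 mm and y = -87 to 63 mm.
- spindle_foot (a point): Point on the spindle axis at deck height, 30 mm above the bench, where the sleeve's notched end must sit; axes of drive_unit. A 7 mm steel cross-pin goes through the spindle 8 mm above the deck, 45 mm over all. Its direction varies and is not reported. A sleeve not turned right stops on it 11.5 mm above the deck; within 0.17 rad of right (repeats every 90 degrees) it goes over.
- spindle_top (a point): centre of the top of the spindle, an upright steel shaft of 27.5 mm diameter with a 5 mm coned top; 42 mm above the deck, 72 mm above the bench; axes of drive_unit. The spindle does not turn.
- idler_roller (a point): centre of the top of the black rubber idler roller, an upright roller of 30 mm diameter on the end of the sprung idler arm. Its top is 105 mm above the bench, 33 mm higher than the spindle's; its straight side reaches from 47 to 98 mm above the bench; its top edge is bevelled.
- idler_arm (a joint): arm angle (rad) about an upright pivot at x 40, y -58 mm of drive_unit. 0 = at rest: roller axis at x 30, y 0 of drive_unit, 1 mm clear of the spindle, in the sleeve's way. Grows to 0.7 as the roller is pushed off towards +x of drive_unit against a spring (1.5 N at the roller at 0, 3.5 N at 0.2 rad). The sleeve, once on the spindle, holds it at about 0.2 rad.
- pedal_a: Bystander, to be left where it is: red-painted metal effects pedal box, 118 x 72 x 40 mm, knobs on top; origin at the centre of its underside
- pedal_b: Bystander, to be left where it is: blue-painted metal effects pedal box, 118 x 72 x 40 mm; origin at the centre of its underside
- tape_roll: Bystander, to be left where it is: cardboard-brown roll of tape lying flat, 70 mm across, 22 mm high; origin at the centre of its underside
- tuner_box: Bystander, to be left where it is: small black plastic box, 85 x 50 x 22 mm; origin at the centre of its underside
- spray_can: Bystander, to be left where it is: upright aluminium can, 52 mm across, 120 mm high; origin at the centre of its underside
- driver: Bystander, to be left where it is: screwdriver lying on the bench; origin on its axis at bench level
- mug: Bystander, to be left where it is: white mug, 80 mm across, 90 mm high; origin at the centre of its underside
Things that resemble listed ones, but are neither listed nor needed, are in the scene too. What is shaped like the drive_unit but pink is not meant.

How it is judged:
On the way, in this order (a step that is already met when the one before it is completed fails the run):
1. the sleeve stands upright on the bench, notched end down, still and let go of (angle between sleeve's own z axis and vertical below 0.12 rad and height (world z) of sleeve_foot below 0.008 m and contact force between the fingers and sleeve below 0.05 N and linear speed of sleeve below 0.02 m/s and angular speed of sleeve below 0.3 rad/s), for 0.2 s.
2. the sleeve is over the spindle's top, upright, with the idler roller pushed back (angle between sleeve's own z axis and vertical below 0.12 rad and horizontal distance between sleeve_foot and spindle_top below 0.006 m and z of sleeve_foot in the frame of spindle_foot below 0.034 m and value of joint idler_arm above 0.1 rad), for 0.1 s.
At the end, for the whole second after the job is handed in: The sleeve sits upright (within 0.08 rad) on the spindle, notched end down, its foot within 4 mm of the deck and of the spindle axis; the idler arm is held back by it at 0.1 to 0.35 rad; the sleeve is at rest and let go of (z of sleeve_foot in the frame of spindle_foot below 0.004 m and horizontal distance between sleeve_foot and spindle_foot below 0.004 m and angle between sleeve's own z axis and vertical below 0.08 rad and value of joint idler_arm between 0.1 and 0.35 rad and contact force between the fingers and sleeve below 0.05 N and linear speed of sleeve below 0.02 m/s and angular speed of sleeve below 0.3 rad/s); the robot touches nothing.
It fails at once if another loose thing on the bench is moved more than 30 mm (distance of any of pedal_a, pedal_b, tape_roll, tuner_box, spray_can, driver, mug from where it was at the start of the episode above 0.03 m).
It also fails if it takes over 70 s, if anything falls off the work surface, if the arm or the gripper's body presses on something with over 40 N, if the wrist force passes 120 N, or if a joint passes its speed limit or range.

## Robot

A 7-joint arm with a two-finger parallel gripper is mounted at the origin on the work surface. World frame = base frame: x ahead of the robot, y to its left, z up, the work surface at z = 0. Lengths are in m, angles in rad, forces in N, time in s.
With the tool pointing down it reaches from about 0.35 to 0.9 m from the base axis. Payload 19.9 kg.
Tool frame: the origin (TCP) lies midway between the tips of the shut fingers; the grasp point (between the pads) lies 19 mm behind it; z points along the fingers, y is the direction in which the jaws open and shut (so a half turn about z gives the same grasp; the last joint's range is limited). The gripper opens to 94 mm and grips with 3 to 60 N. Pads are 16 mm wide; open, the fingers measure 119 mm over their backs; the gripper's body (75 mm by 177 mm) begins 78 mm behind the grasp point.
Start: joints at [1.216, 0.417, -0.01, 1.614, 0.005, 1.111, -0.053], TCP at [0.192, -0.595, 0.205] pointing down, gripper open.
Joint ranges: [-2.81, 2.81], [-0.39, 2.02], [-1.27, 1.25], [0.06, 2.57], [-1.19, 4.33], [0.19, 2], [-2.82, 2.82]. Speed limits (rad/s): [1.89, 1.89, 2.39, 2.39, 3.01, 3.01, 3.01].

## Interface

Orientations are given as [roll, pitch, yaw] about the fixed x, y, z axes, in that order (R = Rz(yaw) Ry(pitch) Rx(roll)).
In Python, from plant import robot gives the robot as it stands.
- The arm moves only by the tool play_rows, never from a script. Its argument "moves" is a list of rows, each a list of 3 entries, a list of its own where there are three numbers: the shift along the tool's x, y, z in cm, then the turn, a rotation vector about the tool's x, y, z in rad, then the opening, from 0 (shut) to 1 (fully open). In form: [[[dx, dy, dz], [rx, ry, rz], gripper], ...]. A call has 1 to 8 rows; each row shifts and turns the pose as measured when the row begins, along the tool's axes as they then stand; what a row does not reach is not made up. A row lasts 1/12 s, in which the tool goes at most 41.7 mm and 7.16 degrees, less where a joint would pass 70% of its speed; a pose out of reach is approached as far as the arm can. A call is refused whole if a number of a shift passes 4.17 or a number of a turn 0.125, either way. A call with a gripper value outside its range is refused whole. The fingers move at their own pace and stop on an object; "newtons" is the grip in N (left out, the last holds). Time passes only in rows, so rows that do not move let the fingers close. It gives the time, the measured TCP pose, the force and the opening at its end, in the units of the state.
- robot.observe(): the state, without advancing time (a new reading comes with each control period).
- robot.get_image(name): name is "scene" or "top" or "wrist"; returns the picture (400x640x3 uint8, red, green, blue); there is no depth.
- robot.calibration(name): a dict with "camera_matrix" (3x3 intrinsics, pixels), "k1" (the pictures are not rectified: a ray, as slopes to the right and down, at radius r is drawn at 1 + k1 r^2 times it, then the intrinsics apply), "extrinsics" (4x4, takes a point from world to camera coordinates). Camera axes: x right, y up, looking along -z (the intrinsics and any distortion apply to the point x, -y, -z); pixel columns grow to the right and rows downward; lengths in m; the calibration is good to about 2 mm. A picture is of the moment at which its call begins: read the wrist's pose just before it. calibration takes no time and is no camera call; for the wrist camera it gives the pose at the moment of the call.
- robot.sign_off(): hands the job in, once; it reports no verdict.
The state is a dict: "t": time; "q": joint angles; "joint_vel": joint speeds; "tau": joint torques, N m; "position": TCP position; "eef_rot": TCP orientation; "wrist_force": force on the tool from outside, world axes, zero at the start; "moment": the same for the moment, N m; "finger_gap": opening from 0.0 (shut) to 1.0 (fully open).
Only numpy, scipy, OpenCV 4.12 (cv2) and the standard library are available. Lean on these libraries where they do the work, as an engineer would, in place of code of your own. Each camera call takes 0.05 s, during which the arm holds its last target.

## Working session

There is one attempt and no reset: what is moved stays moved. The work goes in short steps, Python scripts to look and compute and a tool call to move; the robot and the scene stay as the last step left them, time stands still between calls to the robot, and variables do not carry over. Pictures are saved under pics/ and viewed, and the job is handed in when it is done.

Besides the shell and the picture viewer there is one more tool, called after "Request:" as name(argument=value, ...), one argument or row to a line, values as JSON. play_rows: Moves the arm, as the interface text tells. Its arguments: {"type":"object","properties":{"moves":{"type":"array","items":{"type":"array"}},"newtons":{"type":"number"}},"required":["moves"]}

```bash
ls; mkdir -p pics
python3 - <<'E'
from plant import robot
import cv2
for n in ["scene","top","wrist"]:
    c=robot.calibration(n); print(n,c)
    cv2.imwrite(f"pics/{n}0.png",robot.get_image(n)[:,:,::-1])
print(robot.observe())
E
```

```text
pics
scene {'camera_matrix': array([[461.20436284,   0.        , 318.08737106],
       [  0.        , 461.20436284, 198.82809177],
       [  0.        ,   0.        ,   1.        ]]), 'k1': -0.06625654879838155, 'extrinsics': array([[-0.75713917,  0.65323764,  0.00456769,  0.43217081],
       [-0.55748087, -0.64976492,  0.51674039,  0.20526788],
       [ 0.34052219,  0.38869799,  0.85612996, -1.47538655],
       [ 0.        ,  0.        ,  0.        ,  1.        ]])}
top {'camera_matrix': array([[434.33095093,   0.        , 320.77571308],
       [  0.        , 434.33095093, 195.61503007],
       [  0.        ,   0.        ,   1.        ]]), 'k1': -0.1149166332119941, 'extrinsics': array([[ 0.02653446, -0.99958902,  0.01084967, -0.07855704],
       [ 0.98716775,  0.02791131,  0.1572285 , -0.532598  ],
       [-0.15746671,  0.00653847,  0.98750265, -1.16815003],
       [ 0.        ,  0.        ,  0.        ,  1.        ]])}
wrist {'camera_matrix': array([[355.30822381,   0.        , 319.40437969],
       [  0.        , 355.30822381, 198.93432083],
       [  0.        ,   0.        ,   
[... 301 characters left out ...]
}
{'t': 0.15, 'q': array([ 1.2164886 ,  0.4178355 , -0.01029543,  1.61402217,  0.00470314,
        1.11067943, -0.05300829]), 'joint_vel': array([ 7.27651706e-04, -4.17729391e-04, -7.67479551e-04, -2.12407454e-03,
        8.36274235e-05, -2.91443357e-04,  9.59260649e-04]), 'tau': array([ 9.38227131e-04, -8.51540208e+01,  6.39046021e-01, -4.26135492e+01,
       -4.89159557e-02,  1.71260443e-02,  5.31425144e-05]), 'position': array([ 0.19223293, -0.59440927,  0.20497564]), 'eef_rot': array([-3.14067531e+00,  8.31604011e-05,  3.12801557e-01]), 'wrist_force': array([-0.05683668, -1.19110881, -0.23715942]), 'moment': array([-0.04175781, -0.00353382, -0.00911148]), 'finger_gap': 1.003403644587767}
```

View pics/scene0.png

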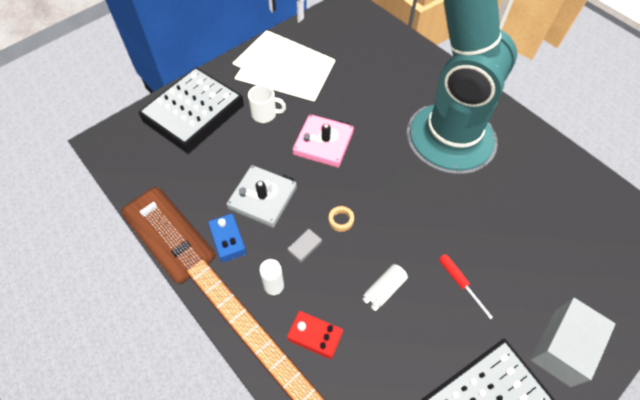

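View pics/top0.png

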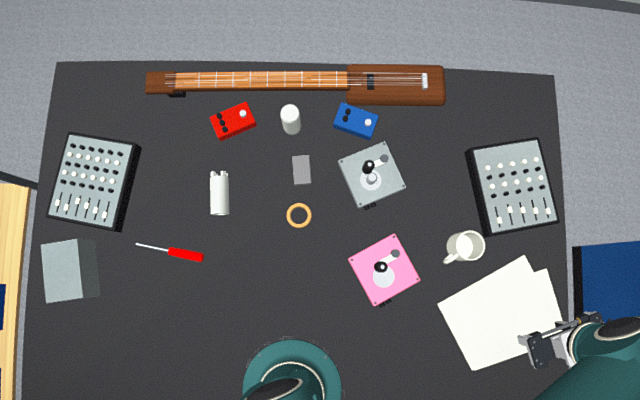

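View pics/wrist0.png

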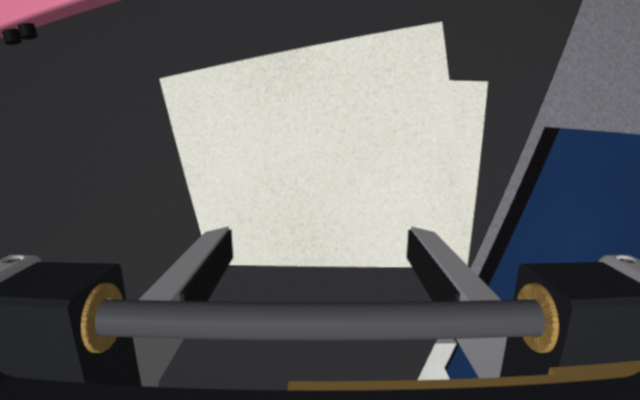

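The top view shows the sleeve lying at about (220,193) with its notched end up-image, which is +x. The grey drive unit is at (372,175), and the pink decoy at (384,268). I'll zoom in next.

```bash
cat > h.py <<'E'
import numpy as np, cv2
from plant import robot
from scipy.spatial.transform import Rotation as Rn
def ray(cal,uv):
    K=cal["camera_matrix"];E=cal["extrinsics"]
    d=cv2.undistortPoints(np.array([[uv]],float),K,np.array([cal["k1"],0,0,0.]))[0,0]
    dc=np.array([d[0],-d[1],-1.]);R=E[:3,:3];o=-R.T@E[:3,3]
    v=R.T@dc;return o,v/np.linalg.norm(v)
def onplane(cal,uv,z):
    o,v=ray(cal,uv);return o+v*(z-o[2])/v[2]
def two(c1,u1,c2,u2):
    o1,v1=ray(c1,u1);o2,v2=ray(c2,u2)
    A=np.stack([v1,-v2],1);s=np.linalg.lstsq(A,o2-o1,rcond=None)[0]
    a=o1+s[0]*v1;b=o2+s[1]*v2;return (a+b)/2,np.linalg.norm(a-b)
def proj(cal,p):
    E=cal["extrinsics"];q=E[:3,:3]@np.array(p)+E[:3,3]
    x=q[0]/-q[2];y=-q[1]/-q[2];r=1+cal["k1"]*(x*x+y*y);K=cal["camera_matrix"]
    return np.array([K[0,0]*x*r+K[0,2],K[1,1]*y*r+K[1,2]])
def tool(): 
    s=robot.observe();return s["position"],Rn.from_euler("xyz",s["eef_rot"]).as_matrix()
E
python3 - <<'E'
import cv2
t=cv2.imread("pics/top0.png");s=cv2.imread("pics/scene0.png")
a=cv2.resize(t[160:225,190:255],None,fx=6,fy=6,interpolation=cv2.INTER_CUBIC)
b=cv2.resize(t[135:215,330:410],None,fx=5,fy=5,interpolation=cv2.INTER_CUBIC)
cv2.imwrite("pics/za.png",cv2.hconcat([cv2.resize(a,(390,390)),cv2.resize(b,(390,390))]))
a=cv2.resize(s[255:320,355:420],(390,390),interpolation=cv2.INTER_CUBIC)
b=cv2.resize(s[155:235,220:300],(390,390),interpolation=cv2.INTER_CUBIC)
cv2.imwrite("pics/zb.png",cv2.hconcat([a,b]))
E
```

```text
(no output)
```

View pics/za.png

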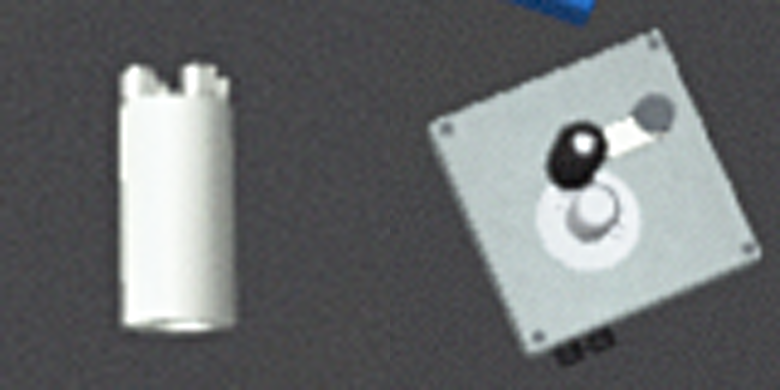

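View pics/zb.png

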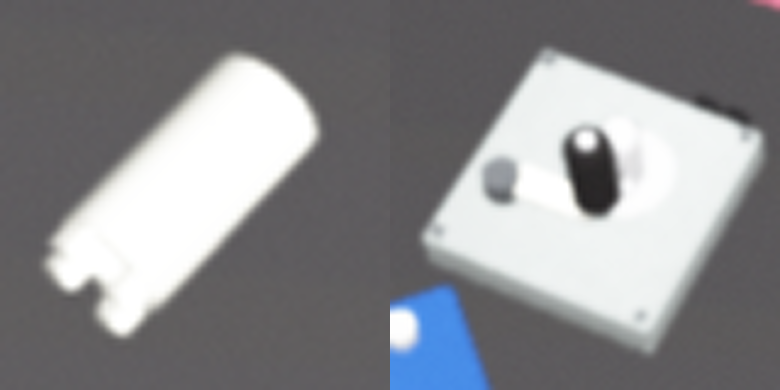

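The sleeve's notched end is at top pixel ≈(219,171) and its plain end at ≈(220,214). The deck corners are clear, and the roller sits up-left of the spindle with the pivot to its upper right.

Run:
```python
from h import *
T=robot.calibration("top");S=robot.calibration("scene")
im=cv2.imread("pics/top0.png")
hsv=cv2.cvtColor(im,cv2.COLOR_BGR2HSV)
# sleeve mask
m=np.zeros(im.shape[:2],np.uint8);m[160:225,195:245]=(hsv[160:225,195:245,2]>130)*255
c=max(cv2.findContours(m,0,2)[0],key=cv2.contourArea)
r=cv2.minAreaRect(c);b=cv2.boxPoints(r);print("px",r)
for p in b: print(p,onplane(T,p,.026))
# along axis ends on z=.026 mid
bx=b[np.argsort(b[:,1])];far=bx[:2].mean(0);near=bx[2:].mean(0)
for z in(.02,.03): print(z,onplane(T,far,z),onplane(T,near,z))
k=4.875
cr=[(432,126),(655,30),(760,253),(530,352)]
P=np.array([onplane(T,((x-390)/k+330,y/k+135),.03) for x,y in cr]);print(P)
print("edges",np.linalg.norm(P-np.roll(P,-1,0),axis=1))
C=P.mean(0)
# +x edge dir: left-corner->? candidates
e1=P[1]-P[0];e2=P[0]-P[3];d=((e1/np.linalg.norm(e1)),(e2/np.linalg.norm(e2)));print(d,C)
print("roller top",onplane(T,((580-390)/k+330,141/k+135),.105))
print("spindle top",onplane(T,((597-390)/k+330,204/k+135),.072))
print("pivot cap",onplane(T,((655-390)/k+330,112/k+135),.05))
# scene
cs=[(548,50),(762,135),(651,345),(422,240)]
P=np.array([onplane(S,((x-390)/k+220,y/k+155),.03) for x,y in cs]);print(P,P.mean(0))
print("roller S",onplane(S,((588-390)/k+220,137/k+155),.105))
```

```text
px ((219.0, 191.99998474121094), (17.999996185302734, 43.99999237060547), 0.0)
[210.      213.99998] [0.47585448 0.24697805 0.026     ]
[210.      169.99998] [0.60257424 0.25552302 0.026     ]
[228.      169.99998] [0.60390883 0.20341744 0.026     ]
[228.      213.99998] [0.47739949 0.19573645 0.026     ]
0.02 [0.60452227 0.23084301 0.02      ] [0.47728791 0.2226914  0.02      ]
0.03 [0.60238279 0.22848808 0.03      ] [0.47619292 0.22040339 0.03      ]
[[ 0.63855111 -0.11230544  0.03      ]
 [ 0.70116051 -0.2435877   0.03      ]
 [ 0.56850144 -0.30543007  0.03      ]
 [ 0.50659698 -0.171488    0.03      ]]
edges [0.14544747 0.14636567 0.14755554 0.14461835]
(array([ 0.43046058, -0.90260938,  0.        ]), array([0.91243004, 0.40923272, 0.        ])) [ 0.60370251 -0.2082028   0.03      ]
roller top [ 0.61428035 -0.19045765  0.105     ]
spindle top [ 0.58604711 -0.20426255  0.072     ]
pivot cap [ 0.64600313 -0.24047645  0.05      ]
[[ 0.56883837 -0.3024158   0.03      ]
 [ 0.50883059 -0.16907786  0.03      ]
 [ 0.64623703 -0.10052866  0.03      ]
 [ 0.70507631 -0.24160486  0.03      ]] [ 0.60724558 -0.20340679  0.03      ]
roller S [ 0.61228071 -0.19165116  0.105     ]
```

```bash
cat >> h.py <<'E'
def plan(pt,Rt,grip=1,vmax=.038,wmax=.11,nmin=1):
    import json
    p,R=tool();pt=np.array(pt,float);Rt=np.array(Rt)
    rv=Rn.from_matrix(R.T@Rt).as_rotvec()
    n=max(nmin,int(np.ceil(max(np.linalg.norm(pt-p)/vmax,np.linalg.norm(rv)/wmax))))
    print("n",n,"dist",np.round(pt-p,4),"rv",np.round(rv,3))
    rows=[]
    for i in range(min(n,8)):
        d=R.T@((pt-p)/(n-i)); w=Rn.from_matrix(R.T@Rt).as_rotvec()/(n-i)
        d=np.round(d*100,2);w=np.round(w,3)
        rows.append([d.tolist(),w.tolist(),grip])
        p=p+R@(d/100);R=R@Rn.from_rotvec(w).as_matrix()
    print(json.dumps(rows))
def down(yaw): # tool pointing down, tool x at world azimuth yaw
    return Rn.from_euler("xyz",[np.pi,0,yaw]).as_matrix()
def st():
    s=robot.observe();print("t",round(s["t"],2),"p",np.round(s["position"],4),"rpy",np.round(s["eef_rot"],3),"q",np.round(s["q"],2),"F",np.round(s["wrist_force"],1),"gap",round(s["finger_gap"],3))
E
python3 - <<'E'
from h import *
W=robot.calibration("wrist");E=W["extrinsics"];o=-E[:3,:3].T@E[:3,3]
p,R=tool();print("cam in tool",R.T@(o-p))
plan([.515,.224,.16],down(.31+2.88))
E
```

```text
cam in tool [ 6.78138371e-02  9.77129508e-05 -1.79552889e-01]
n 27 dist [ 0.3228  0.8184 -0.045 ] rv [-0.000e+00 -1.000e-03 -2.877e+00]
[[[2.07, -2.52, 0.17], [-0.0, -0.0, -0.107], 1], [[2.33, -2.28, 0.17], [-0.0, -0.0, -0.107], 1], [[2.56, -2.02, 0.17], [-0.0, -0.0, -0.107], 1], [[2.76, -1.73, 0.17], [-0.0, -0.0, -0.107], 1], [[2.93, -1.43, 0.17], [-0.0, -0.0, -0.106], 1], [[3.06, -1.11, 0.17], [0.0, -0.0, -0.107], 1], [[3.16, -0.78, 0.17], [0.0, -0.0, -0.106], 1], [[3.23, -0.44, 0.17], [0.0, -0.0, -0.107], 1]]
```

Request:
play_rows(
  moves=[
    [[2.1, -2.5, 0], [0, 0, -0.107], 1],
    [[2.3, -2.3, 0], [0, 0, -0.107], 1],
    [[2.6, -2.0, 0], [0, 0, -0.107], 1],
    [[2.8, -1.7, 0], [0, 0, -0.107], 1],
    [[2.9, -1.4, 0], [0, 0, -0.107], 1],
    [[3.1, -1.1, 0], [0, 0, -0.107], 1],
    [[3.2, -0.8, 0], [0, 0, -0.107], 1],
    [[3.2, -0.4, 0], [0, 0, -0.107], 1],
  ],
)

```text
t: 0.82
position: [0.2856, -0.3449, 0.2019]
eef_rot: [-3.136, 0.0, 1.195]
wrist_force: [0.7, -0.6, 0.5]
finger_gap: 1.0
```

Run:
```python
from h import *
st();plan([.515,.224,.16],down(.31+2.88))
```

```text
t 0.82 p [ 0.2856 -0.3449  0.2019] rpy [-3.136  0.     1.195] q [ 1.07  0.11 -0.27  2.03  0.04  1.01  0.4 ] F [ 0.7 -0.6  0.5] gap 1.0
n 19 dist [ 0.2294  0.5689 -0.0419] rv [-0.004 -0.005 -1.995]
[[[3.23, 0.03, 0.22], [-0.0, -0.0, -0.105], 1], [[3.21, 0.36, 0.22], [-0.0, -0.0, -0.105], 1], [[3.15, 0.7, 0.22], [-0.0, -0.0, -0.105], 1], [[3.06, 1.03, 0.22], [-0.0, -0.0, -0.105], 1], [[2.94, 1.34, 0.22], [-0.0, -0.0, -0.105], 1], [[2.78, 1.64, 0.22], [-0.0, -0.0, -0.105], 1], [[2.59, 1.92, 0.22], [-0.0, -0.0, -0.105], 1], [[2.38, 2.18, 0.22], [-0.0, -0.0, -0.105], 1]]
```

Request:
play_rows(
  moves=[
    [[3.2, 0, 0.1], [0, 0, -0.105], 1],
    [[3.2, 0.4, 0.1], [0, 0, -0.105], 1],
    [[3.2, 0.7, 0.1], [0, 0, -0.105], 1],
    [[3.1, 1.0, 0.1], [0, 0, -0.105], 1],
    [[2.9, 1.3, 0.1], [0, 0, -0.105], 1],
    [[2.8, 1.6, 0.1], [0, 0, -0.105], 1],
    [[2.6, 1.9, 0.1], [0, 0, -0.105], 1],
    [[2.4, 2.2, 0.1], [0, 0, -0.105], 1],
  ],
)

```text
t: 1.48
position: [0.3774, -0.0906, 0.1935]
eef_rot: [-3.137, -0.001, 2.078]
wrist_force: [1.7, 0.3, 0.5]
finger_gap: 1.001
```

Run:
```python
from h import *
st();plan([.515,.224,.16],down(.31+2.88))
```

```text
t 1.48 p [ 0.3774 -0.0906  0.1935] rpy [-3.137e+00 -1.000e-03  2.078e+00] q [ 0.76  0.02 -0.6   2.15  0.02  0.98  0.65] F [1.7 0.3 0.5] gap 1.001
n 11 dist [ 0.1376  0.3146 -0.0335] rv [-0.004 -0.004 -1.112]
[[[1.89, 2.48, 0.29], [-0.0, -0.0, -0.101], 1], [[1.63, 2.66, 0.29], [-0.0, -0.0, -0.101], 1], [[1.36, 2.81, 0.29], [-0.0, -0.0, -0.101], 1], [[1.06, 2.94, 0.3], [-0.0, -0.001, -0.101], 1], [[0.76, 3.03, 0.29], [-0.001, -0.0, -0.101], 1], [[0.46, 3.09, 0.3], [-0.0, -0.001, -0.101], 1], [[0.14, 3.12, 0.3], [-0.001, -0.0, -0.101], 1], [[-0.17, 3.12, 0.3], [-0.0, -0.001, -0.101], 1]]
```

Request:
play_rows(
  moves=[
    [[1.9, 2.5, 0], [0, 0, -0.101], 1],
    [[1.6, 2.7, 0], [0, 0, -0.101], 1],
    [[1.4, 2.8, 0], [0, 0, -0.101], 1],
    [[1.1, 2.9, 0], [0, 0, -0.101], 1],
    [[0.8, 3.0, 0], [0, 0, -0.101], 1],
    [[0.5, 3.1, 0], [0, 0, -0.101], 1],
    [[0.1, 3.1, 0], [0, 0, -0.101], 1],
    [[-0.2, 3.1, 0], [0, 0, -0.101], 1],
  ],
)

```text
t: 2.15
position: [0.4745, 0.1526, 0.1931]
eef_rot: [-3.137, -0.001, 2.926]
wrist_force: [1.2, 0.2, 0.8]
finger_gap: 1.003
```

Run:
```python
from h import *
st();plan([.50,.224,.19],down(.31+2.88))
cv2.imwrite("pics/w1.png",robot.get_image("wrist")[:,:,::-1])
```

```text
t 2.15 p [0.4745 0.1526 0.1931] rpy [-3.137e+00 -1.000e-03  2.926e+00] q [ 0.36  0.31 -0.87  1.91  0.27  1.05  0.73] F [1.2 0.2 0.8] gap 1.003
n 3 dist [ 0.0255  0.0714 -0.0031] rv [-0.004 -0.002 -0.264]
[[[-0.32, 2.51, 0.09], [-0.001, -0.001, -0.088], 1], [[-0.54, 2.47, 0.1], [-0.002, -0.0, -0.088], 1], [[-0.76, 2.41, 0.1], [-0.001, -0.001, -0.088], 1]]
```

View pics/w1.png

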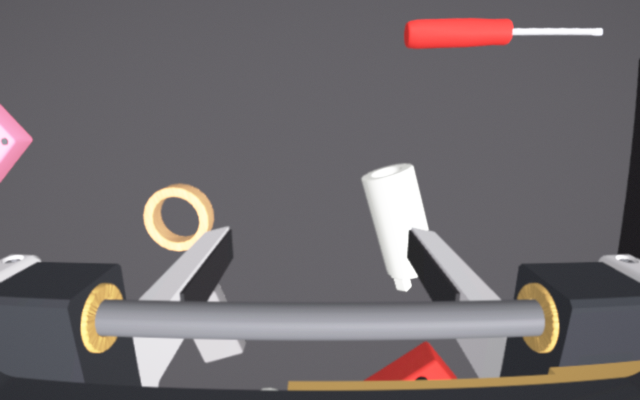

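The wrist view shows the sleeve's plain end toward the robot at (388,170), as expected. Next I'll align with it.

Request:
play_rows(
  moves=[
    [[-0.3, 2.5, 0.1], [0, 0, -0.088], 1],
    [[-0.5, 2.5, 0.1], [0, 0, -0.088], 1],
    [[-0.8, 2.4, 0.1], [0, 0, -0.09], 1],
    [[0, 0, 0], [0, 0, 0], 1],
  ],
)

```text
t: 2.53
position: [0.5007, 0.2352, 0.1892]
eef_rot: [3.141, -0.003, -3.062]
wrist_force: [0.1, -0.2, -1.1]
finger_gap: 0.999
```

Run:
```python
from h import *
st()
cv2.imwrite("pics/w2.png",robot.get_image("wrist")[:,:,::-1])
```

```text
t 2.53 p [0.5007 0.2352 0.1892] rpy [ 3.141e+00 -3.000e-03 -3.062e+00] q [ 0.22  0.45 -0.91  1.79  0.39  1.1   0.82] F [ 0.1 -0.2 -1.1] gap 0.999
```

View pics/w2.png

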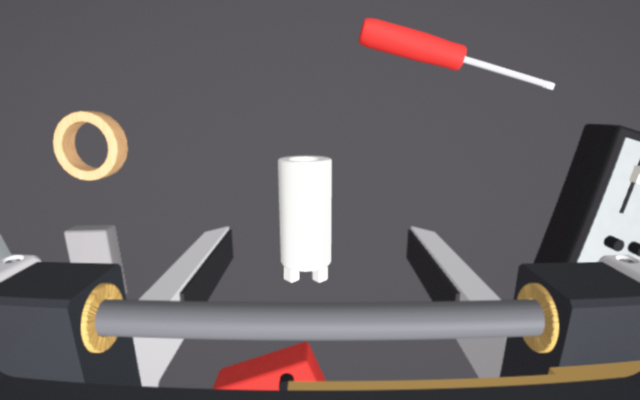

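Run:
```python
from h import *
W=robot.calibration("wrist");p,R=tool()
for uv in [(304.5,165),(305.5,258),(304,157),(279,200),(331,200)]:
    q=onplane(W,uv,.026);print(uv,q,R.T@(q-p))
plan([.50,.2265,.10],down(-3.08))
```

```text
(304.5, 165) [0.4815002  0.21785408 0.026     ] [ 0.01919624 -0.01397256  0.16304307]
(305.5, 258) [0.57785606 0.22505214 0.026     ] [-0.07742749 -0.01392525  0.16270134]
(304, 157) [0.47377725 0.21686934 0.026     ] [ 0.02697084 -0.01438305  0.16307077]
(279, 200) [0.5182104  0.19483842 0.026     ] [-0.0157098  -0.03964191  0.16293281]
(331, 200) [0.51441994 0.2463226  0.026     ] [-0.01573983  0.0119816   0.16290619]
n 3 dist [-0.0002 -0.0068 -0.089 ] rv [-0.001 -0.004  0.012]
[[[0.01, -0.23, 2.97], [-0.0, -0.001, 0.004], 1], [[0.02, -0.22, 2.96], [-0.0, -0.001, 0.004], 1], [[0.01, -0.23, 2.97], [-0.001, -0.002, 0.004], 1]]
```

Run:
```python
from h import *
R=down(-3.068)@Rn.from_euler("y",-.4).as_matrix()
g=np.array([.505,.2225,.028])
t=g+.019*R[:,2];print(R,t)
plan(t-.06*R[:,2],R)
```

```text
[[-9.18567942e-01 -7.35262434e-02  3.88364297e-01]
 [-6.77221549e-02  9.97293283e-01  2.86324678e-02]
 [-3.89418342e-01  1.22464680e-16 -9.21060994e-01]] [0.51237892 0.22304402 0.01049984]
n 4 dist [-0.0111 -0.012  -0.1232] rv [-0.    -0.404  0.001]
[[[0.29, -0.28, 3.08], [-0.0, -0.101, 0.0], 1], [[0.6, -0.28, 3.04], [-0.0, -0.101, 0.0], 1], [[0.9, -0.27, 2.96], [-0.0, -0.101, 0.0], 1], [[1.19, -0.28, 2.85], [-0.0, -0.101, 0.001], 1]]
```

Request:
play_rows(
  moves=[
    [[0.3, -0.3, 3.0], [0, -0.1, 0], 1],
    [[0.6, -0.3, 3.0], [0, -0.1, 0], 1],
    [[0.9, -0.3, 2.9], [0, -0.1, 0], 1],
    [[1.2, -0.3, 2.9], [0, -0.1, 0], 1],
    [[0, 0, 0], [0, 0, 0], 1],
  ],
)

```text
t: 3.0
position: [0.4926, 0.2165, 0.0815]
eef_rot: [-3.137, 0.356, -3.082]
wrist_force: [-0.4, 0.9, -0.3]
finger_gap: 1.001
```

Run:
```python
from h import *
R=down(-3.068)@Rn.from_euler("y",-.4).as_matrix()
g=np.array([.505,.2225,.028])
t=g+.019*R[:,2]
st();plan(t,R,vmax=.02)
```

```text
t 3.0 p [0.4926 0.2165 0.0815] rpy [-3.137  0.356 -3.082] q [-0.01  0.37 -0.66  2.18  0.9   0.53  0.27] F [-0.4  0.9 -0.3] gap 1.001
n 4 dist [ 0.0198  0.0065 -0.071 ] rv [-0.01  -0.044 -0.012]
[[[0.15, 0.14, 1.84], [-0.002, -0.011, -0.003], 1], [[0.17, 0.14, 1.84], [-0.003, -0.011, -0.003], 1], [[0.19, 0.13, 1.83], [-0.002, -0.011, -0.003], 1], [[0.2, 0.13, 1.84], [-0.003, -0.011, -0.003], 1]]
```

Request:
play_rows(
  moves=[
    [[0.15, 0.14, 1.85], [0, -0.011, 0], 1],
    [[0.15, 0.14, 1.85], [0, -0.011, 0], 1],
    [[0.2, 0.1, 1.85], [0, -0.011, 0], 1],
    [[0.2, 0.1, 1.8], [0, -0.011, 0], 1],
    [[0, 0, 0], [0, 0, 0], 1],
  ],
)

```text
t: 3.42
position: [0.5179, 0.2179, 0.0132]
eef_rot: [-3.131, 0.403, -3.089]
wrist_force: [-0.8, -1.2, -0.7]
finger_gap: 1.0
```

Run:
```python
from h import *
R=down(-3.068)@Rn.from_euler("y",-.4).as_matrix()
g=np.array([.505,.2225,.028])
t=g+.019*R[:,2]
st();plan(t,R,vmax=.02)
cv2.imwrite("pics/w3.png",robot.get_image("wrist")[:,:,::-1])
```

```text
t 3.42 p [0.5179 0.2179 0.0132] rpy [-3.131  0.403 -3.089] q [-0.19  0.51 -0.45  2.19  1.3   0.43 -0.12] F [-0.8 -1.2 -0.7] gap 1.0
n 1 dist [-0.0055  0.0051 -0.0027] rv [-0.019  0.003 -0.019]
[[[0.58, 0.54, 0.03], [-0.019, 0.003, -0.019], 1]]
```

View pics/w3.png

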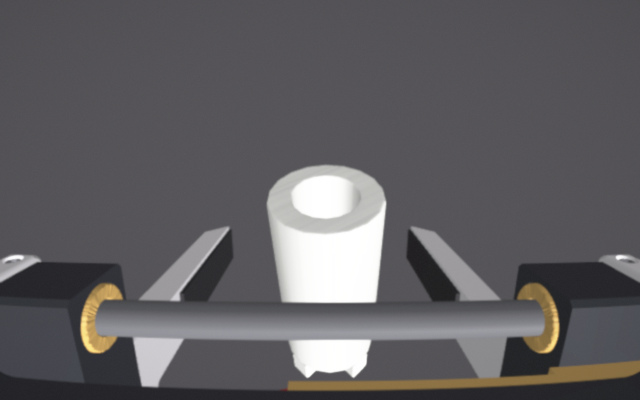

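The sleeve sits between the jaws, plain end toward the camera at (327,198). I'll nudge slightly and close.

Request:
play_rows(
  moves=[
    [[0.4, 0.5, 0.1], [-0.015, 0, -0.015], 1],
    [[0, 0, 0], [0, 0, 0], 0.3],
    [[0, 0, 0], [0, 0, 0], 0.3],
    [[0, 0, 0], [0, 0, 0], 0.3],
    [[0, 0, 0], [0, 0, 0], 0.3],
    [[0, 0, 0], [0, 0, 0], 0.3],
    [[0, 0, 0], [0, 0, 0], 0.3],
    [[0, 0, 0], [0, 0, 0], 0.3],
  ],
  newtons=30,
)

```text
t: 4.13
position: [0.5181, 0.2223, 0.0186]
eef_rot: [-3.141, 0.408, -3.077]
wrist_force: [-0.3, -0.9, -2.2]
finger_gap: 0.547
```

Run:
```python
from h import *
st()
p,R=tool()
plan(p+[0,0,.13],R,grip=.3)
```

```text
t 4.13 p [0.5181 0.2223 0.0186] rpy [-3.141  0.408 -3.077] q [-0.18  0.5  -0.46  2.19  1.29  0.42 -0.11] F [-0.3 -0.9 -2.2] gap 0.547
n 4 dist [0.   0.   0.13] rv [0. 0. 0.]
[[[-1.29, -0.0, -2.98], [0.0, 0.0, 0.0], 0.3], [[-1.29, -0.0, -2.98], [0.0, 0.0, 0.0], 0.3], [[-1.29, -0.0, -2.99], [0.0, 0.0, 0.0], 0.3], [[-1.29, -0.01, -2.98], [0.0, 0.0, 0.0], 0.3]]
```

Request:
play_rows(
  moves=[
    [[-1.3, 0, -3.0], [0, 0, 0], 0.3],
    [[-1.3, 0, -3.0], [0, 0, 0], 0.3],
    [[-1.3, 0, -3.0], [0, 0, 0], 0.3],
    [[-1.3, 0, -3.0], [0, 0, 0], 0.3],
    [[0, 0, 0], [0, 0, 0], 0.3],
  ],
  newtons=40,
)

```text
t: 4.55
position: [0.5145, 0.2232, 0.1507]
eef_rot: [-3.139, 0.398, -3.072]
wrist_force: [1.2, 0.3, -1.5]
finger_gap: 0.55
```

Run:
```python
from h import *
st()
cv2.imwrite("pics/w4.png",cv2.hconcat([cv2.resize(robot.get_image(n)[:,:,::-1],(400,250)) for n in("wrist","scene")]))
p,R=tool()
for a in (np.pi/2,np.pi,-np.pi/2,0):
    print(a)
    z=np.array([np.cos(a)*np.cos(.4),np.sin(a)*np.cos(.4),-np.sin(.4)]);x=np.array([0,0,1.])-np.dot([0,0,1.],z)*z;x/=np.linalg.norm(x)
    Rt=np.stack([x,np.cross(z,x),z],1);print(Rn.from_matrix(R.T@Rt).as_rotvec())
```

```text
t 4.55 p [0.5145 0.2232 0.1507] rpy [-3.139  0.398 -3.072] q [ 0.07  0.27 -0.72  2.11  0.72  0.6   0.48] F [ 1.2  0.3 -1.5] gap 0.55
1.5707963267948966
[-0.67688309  1.17571048  1.64587092]
3.141592653589793
[-0.03247764  1.5645775   0.06735287]
-1.5707963267948966
[ 0.61679472  1.23299352 -1.51751452]
0
[ 1.16968606  0.06878518 -2.86032359]
```

View pics/w4.png

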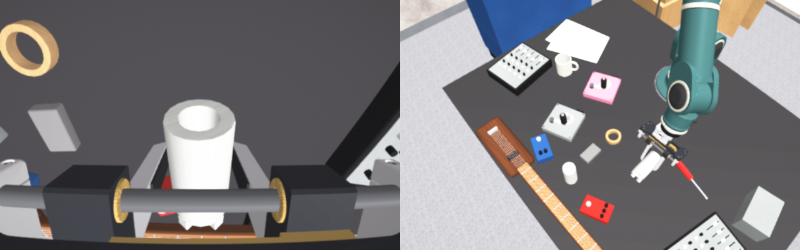

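Run:
```python
from h import *
import itertools
D=[([1.2164886,.4178355,-.01029543,1.61402217,.00470314,1.11067943,-.05300829],[-3.14067531,8e-5,.3128]),
([-.19,.51,-.45,2.19,1.3,.43,-.12],[-3.131,.403,-3.089]),([.07,.27,-.72,2.11,.72,.6,.48],[-3.139,.398,-3.072]),([.22,.45,-.91,1.79,.39,1.1,.82],[3.141,-.003,-3.062]),([.76,.02,-.6,2.15,.02,.98,.65],[-3.137,-.001,2.078])]
for s in itertools.product([1,-1],repeat=4):
  for s4 in (1,-1):
   for s6 in (1,-1):
    M=[]
    for q,e in D:
        R=Rn.from_euler("z",s[0]*q[0])*Rn.from_euler("y",q[1])*Rn.from_euler("z",s[1]*q[2])*Rn.from_euler("y",s4*q[3])*Rn.from_euler("z",s[2]*q[4])*Rn.from_euler("y",s6*q[5])*Rn.from_euler("z",s[3]*q[6])
        M.append(R.inv()*Rn.from_euler("xyz",e))
    err=max((M[0].inv()*m).magnitude() for m in M)
    if err<.3: print(s,s4,s6,err,M[0].as_euler("xyz"))
```

```text
(-1, -1, -1, -1) 1 1 0.011684809433596854 [4.91025753e-09 3.16111400e-06 1.57079788e+00]
```

```bash
cat >> h.py <<'E'
def fk(q,L=None):
    Z=lambda a:Rn.from_euler("z",-a).as_matrix()
    Y=lambda a:Rn.from_euler("y",a).as_matrix()
    A=Z(q[0])@Y(q[1]);B=A@Z(q[2])@Y(q[3]);C=B@Z(q[4])@Y(q[5]);Rt=C@Z(q[6])@Rn.from_euler("z",np.pi/2).as_matrix()
    return A,B,C,Rt
E
python3 - <<'E'
from h import *
s=robot.observe()
D=[([1.2164886,.4178355,-.01029543,1.61402217,.00470314,1.11067943,-.05300829],[.19223,-.59441,.20498]),
([1.07,.11,-.27,2.03,.04,1.01,.4],[.2856,-.3449,.2019]),([.36,.31,-.87,1.91,.27,1.05,.73],[.4745,.1526,.1931]),
([-.01,.37,-.66,2.18,.9,.53,.27],[.4926,.2165,.0815]),
([-.19,.51,-.45,2.19,1.3,.43,-.12],[.5179,.2179,.0132]),(list(s["q"]),s["position"]),([.22,.45,-.91,1.79,.39,1.1,.82],[.5007,.2352,.1892]),([.76,.02,-.6,2.15,.02,.98,.65],[.3774,-.0906,.1935])]
M=[];b=[]
ez=np.array([0,0,1.])
for q,p in D:
    A,B,C,R=fk(q)
    M.append(np.stack([ez,A[:,2],B[:,2],C[:,2],A[:,0],B[:,0],C[:,0]],1));b.append(p)
M=np.vstack(M);b=np.hstack(b)
for k in(4,7):
    x,r,_,_=np.linalg.lstsq(M[:,:k],b,rcond=None);print(x,np.abs(M[:,:k]@x-b).max())
E
```

```text
[0.20306473 0.56755137 0.44206613 0.32762445] 0.029166259476657852
[0.29520112 0.50356485 0.4638     0.32196358 0.03636789 0.01740635
 0.02083528] 0.02850755714493272
```

```bash
cat >> h.py <<'E'
LL=np.array([.203,.5676,.4421,.3276])
def fkp(q):
    A,B,C,R=fk(q);return np.array([0,0,LL[0]])+LL[1]*A[:,2]+LL[2]*B[:,2]+LL[3]*C[:,2],R
lo=np.array([-2.81,-.39,-1.27,.06,-1.19,.19,-2.82])+.05;hi=np.array([2.81,2.02,1.25,2.57,4.33,2,2.82])-.05
from scipy.optimize import least_squares
def ik(p,R,q0,w=.02):
    q0=np.clip(q0,lo+.01,hi-.01)
    f=lambda q:np.r_[(fkp(q)[0]-p)*5,Rn.from_matrix(fkp(q)[1].T@R).as_rotvec(),w*(q-q0)]
    r=least_squares(f,q0,bounds=(lo,hi));pp,RR=fkp(r.x)
    return r.x,np.linalg.norm(pp-p),np.linalg.norm(Rn.from_matrix(RR.T@R).as_rotvec())
def stand(a,al):
    z=np.array([np.cos(a)*np.cos(al),np.sin(a)*np.cos(al),-np.sin(al)]);x=np.array([0,0,1.])-z[2]*z;x/=np.linalg.norm(x)
    return np.stack([x,np.cross(z,x),z],1)
E
python3 - <<'E'
from h import *
q0=robot.observe()["q"]
for a in range(0,360,30):
    a=np.radians(a);R=stand(a,.4)
    for c in [(.5,.2)]:
        t=np.array([*c,.15])+.01*R[:,2]
        q,e,w=ik(t,R,q0);print(int(np.degrees(a)+.5),c,np.round(q,2),round(e,3),round(w,3),"dq",round(np.linalg.norm(q-q0),2))
E
```

```text
0 (0.5, 0.2) [-0.38  0.46 -0.53  2.52  2.09  1.2   1.93] 0.011 0.082 dq 2.2
30 (0.5, 0.2) [ 0.79  0.27 -1.02  2.3  -1.14  0.24 -0.  ] 0.036 0.497 dq 2.12
60 (0.5, 0.2) [ 1.01  0.86 -1.22  2.29 -1.14  0.29  0.77] 0.012 0.184 dq 2.28
90 (0.5, 0.2) [ 0.96  1.01 -1.22  2.1  -0.46  0.59  0.39] 0.0 0.001 dq 1.74
120 (0.5, 0.2) [ 0.7   1.02 -1.05  1.76 -0.29  1.18  0.45] 0.0 0.0 dq 1.61
150 (0.5, 0.2) [ 0.41  1.06 -0.93  1.46 -0.14  1.67  0.58] 0.0 0.001 dq 1.78
180 (0.5, 0.2) [ 0.14  1.03 -0.75  1.31  0.    1.95  0.88] 0.007 0.07 dq 1.94
210 (0.5, 0.2) [-0.61  0.9   0.31  1.32  0.01  1.95  1.84] 0.016 0.152 dq 2.6
240 (0.5, 0.2) [-0.68  0.91  0.13  1.35  0.39  1.95  2.01] 0.0 0.004 dq 2.57
270 (0.5, 0.2) [-0.45  0.86 -0.53  1.61  0.9   1.95  1.85] 0.0 0.001 dq 2.17
300 (0.5, 0.2) [-0.53  0.73 -0.55  1.94  1.19  1.71  1.93] 0.0 0.001 dq 2.06
330 (0.5, 0.2) [-0.56  0.58 -0.52  2.29  1.57  1.44  1.91] 0.0 0.001 dq 2.02
```

Run:
```python
from h import *
R=stand(np.radians(125),.39);st()
plan([.5,.2,.20],R,grip=.3,wmax=.1)
```

```text
t 4.65 p [0.5133 0.2212 0.1461] rpy [-3.137  0.394 -3.073] q [ 0.06  0.27 -0.72  2.12  0.73  0.59  0.47] F [ 0.2  0.1 -4. ] gap 0.548
n 19 dist [-0.0133 -0.0212  0.0539] rv [-0.438  1.424  1.045]
[[[-0.04, -0.11, -0.29], [-0.023, 0.075, 0.055], 0.3], [[-0.02, -0.1, -0.3], [-0.023, 0.075, 0.055], 0.3], [[-0.0, -0.09, -0.3], [-0.023, 0.075, 0.055], 0.3], [[0.01, -0.09, -0.3], [-0.023, 0.075, 0.055], 0.3], [[0.03, -0.08, -0.3], [-0.023, 0.075, 0.055], 0.3], [[0.05, -0.07, -0.3], [-0.023, 0.075, 0.055], 0.3], [[0.07, -0.07, -0.3], [-0.023, 0.075, 0.055], 0.3], [[0.09, -0.07, -0.29], [-0.023, 0.075, 0.055], 0.3]]
```

Request:
play_rows(
  moves=[
    [[0, -0.1, -0.6], [-0.023, 0.075, 0.055], 0.3],
    [[0, -0.1, -0.6], [-0.023, 0.075, 0.055], 0.3],
    [[0, -0.1, -0.6], [-0.023, 0.075, 0.055], 0.3],
    [[0, -0.1, -0.6], [-0.023, 0.075, 0.055], 0.3],
    [[0, -0.1, -0.6], [-0.023, 0.075, 0.055], 0.3],
    [[0, -0.1, -0.5], [-0.023, 0.075, 0.055], 0.3],
    [[0.1, -0.1, -0.5], [-0.023, 0.075, 0.055], 0.3],
    [[0.1, -0.1, -0.4], [-0.023, 0.075, 0.055], 0.3],
  ],
)

```text
t: 5.32
position: [0.4958, 0.2082, 0.1772]
eef_rot: [2.937, -0.294, 2.836]
wrist_force: [0.2, -0.2, -3.7]
finger_gap: 0.548
```

Run:
```python
from h import *
R=stand(np.radians(125),.39);st()
plan([.5,.2,.20],R,grip=.3,wmax=.1)
```

```text
t 5.32 p [0.4958 0.2082 0.1772] rpy [ 2.937 -0.294  2.836] q [ 0.39  0.52 -0.85  1.76  0.04  1.11  0.81] F [ 0.2 -0.2 -3.7] gap 0.548
n 11 dist [ 0.0042 -0.0082  0.0228] rv [-0.266  0.794  0.581]
[[[0.0, -0.01, -0.22], [-0.024, 0.072, 0.053], 0.3], [[0.02, -0.01, -0.22], [-0.024, 0.072, 0.053], 0.3], [[0.03, -0.01, -0.22], [-0.024, 0.072, 0.053], 0.3], [[0.05, -0.0, -0.22], [-0.024, 0.072, 0.053], 0.3], [[0.07, -0.0, -0.21], [-0.024, 0.072, 0.053], 0.3], [[0.08, 0.0, -0.21], [-0.024, 0.072, 0.053], 0.3], [[0.1, 0.0, -0.2], [-0.024, 0.072, 0.053], 0.3], [[0.11, 0.0, -0.2], [-0.024, 0.073, 0.053], 0.3]]
```

Request:
play_rows(
  moves=[
    [[0, 0, -0.2], [-0.024, 0.073, 0.053], 0.3],
    [[0, 0, -0.2], [-0.024, 0.073, 0.053], 0.3],
    [[0, 0, -0.2], [-0.024, 0.073, 0.053], 0.3],
    [[0.1, 0, -0.2], [-0.024, 0.073, 0.053], 0.3],
    [[0.1, 0, -0.2], [-0.024, 0.073, 0.053], 0.3],
    [[0.1, 0, -0.2], [-0.024, 0.073, 0.053], 0.3],
    [[0.1, 0, -0.2], [-0.024, 0.073, 0.053], 0.3],
    [[0.1, 0, -0.2], [-0.024, 0.073, 0.053], 0.3],
  ],
)

```text
t: 5.98
position: [0.4948, 0.1982, 0.1745]
eef_rot: [3.047, -0.989, 2.38]
wrist_force: [0.2, -0.5, -3.7]
finger_gap: 0.547
```

Run:
```python
from h import *
R=stand(np.radians(125),.39);st()
plan([.5,.2,.20],R,grip=.3,wmax=.1)
```

```text
t 5.98 p [0.4948 0.1982 0.1745] rpy [ 3.047 -0.989  2.38 ] q [ 0.5   0.85 -0.79  1.58 -0.3   1.41  0.64] F [ 0.2 -0.5 -3.7] gap 0.547
n 3 dist [0.0052 0.0018 0.0255] rv [-0.082  0.186  0.102]
[[[0.66, 0.21, -0.52], [-0.027, 0.062, 0.034], 0.3], [[0.7, 0.2, -0.47], [-0.027, 0.062, 0.034], 0.3], [[0.74, 0.19, -0.42], [-0.028, 0.062, 0.034], 0.3]]
```

Request:
play_rows(
  moves=[
    [[0.4, 0, -0.3], [-0.027, 0.062, 0.034], 0.3],
    [[0.4, 0, -0.3], [-0.027, 0.062, 0.034], 0.3],
    [[0.4, 0, -0.3], [-0.027, 0.062, 0.034], 0.3],
    [[0, 0, 0], [0, 0, 0], 0.3],
  ],
)

```text
t: 6.32
position: [0.4919, 0.1936, 0.1757]
eef_rot: [-3.049, -1.192, 2.088]
wrist_force: [0.4, -0.0, -4.2]
finger_gap: 0.545
```

Run:
```python
from h import *
R=stand(np.radians(125),.39);st()
plan([.5,.2,.20],R,grip=.3,wmax=.1)
S=robot.get_image("scene")[:,:,::-1];T=robot.get_image("top")[:,:,::-1];W=robot.get_image("wrist")[:,:,::-1]
u=proj(robot.calibration("scene"),[.5,.2,.15]).astype(int);v=proj(robot.calibration("top"),[.5,.2,.15]).astype(int)
for n,i in zip("stw",(S,T,W)): cv2.imwrite(f"pics/5{n}.png",i)
f=lambda i,u:cv2.resize(i[max(u[1]-55,0):u[1]+55,u[0]-55:u[0]+55],(400,400),interpolation=cv2.INTER_CUBIC)
cv2.imwrite("pics/z5.png",cv2.hconcat([f(S,u),f(T,v)]))
```

```text
t 6.32 p [0.4919 0.1936 0.1757] rpy [-3.049 -1.192  2.088] q [ 0.55  0.94 -0.78  1.59 -0.42  1.45  0.59] F [ 0.4 -0.  -4.2] gap 0.545
n 1 dist [0.0081 0.0064 0.0243] rv [-0.006 -0.012 -0.035]
[[[2.31, 0.95, -0.84], [-0.006, -0.012, -0.035], 0.3]]
```

View pics/z5.png

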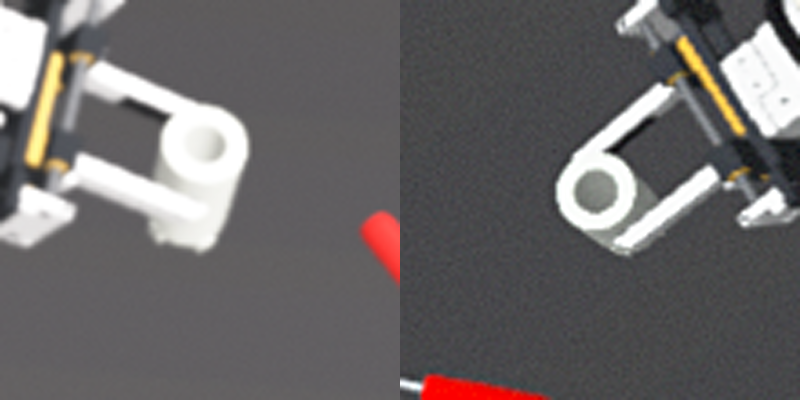

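View pics/5w.png

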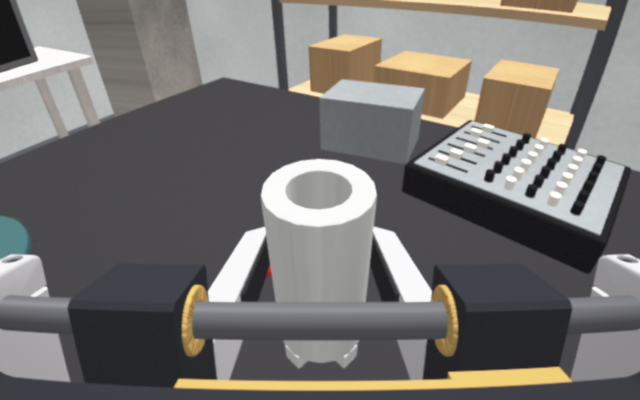

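Run:
```python
from h import *
Sc=robot.calibration("scene");Tc=robot.calibration("top")
u=proj(Sc,[.5,.2,.15]).astype(int);v=proj(Tc,[.5,.2,.15]).astype(int)
k=400/110
h,e=two(Sc,(205/k+u[0]-55,143/k+u[1]-55),Tc,(197/k+v[0]-55,190/k+v[1]-55));print("head",h,e)
p,R=tool();print("tcp",p,"pred head if aligned along tool", p-.008*R[:,2])
up=R@np.array([np.cos(.4),0,-np.sin(.4)]);print("sleeve z if no slip",up)
# wrist: rim ellipse of plain end
W=robot.calibration("wrist")
o,d=ray(W,(319,197));
g=p-.009*R[:,2]
print("wrist ray at head height",onplane(W,(319,197),h[2]))
for L in(.03,.035,.04): print(L,proj(W,g+up*L),proj(Sc,g+up*L),proj(Sc,g+up*(L-.12)),proj(Tc,g+up*L),proj(Tc,g+up*(L-.12)))
print(u,v,(205/k+u[0]-55,143/k+u[1]-55),(187/k+u[0]-55,237/k+u[1]-55),(197/k+v[0]-55,190/k+v[1]-55))
```

```text
head [0.49835721 0.18754084 0.21530766] 0.00010064593291654493
tcp [0.49226191 0.19573235 0.17859986] pred head if aligned along tool [0.49657386 0.18969427 0.18159128]
sleeve z if no slip [0.03083395 0.00126051 0.99952373]
wrist ray at head height [0.49745091 0.18958575 0.21530766]
0.03 [319.48125567 203.98951091] [396.67920634 236.32666473] [390.43693991 256.76300868] [215.87355139 196.59423802] [226.00652183 204.92275533]
0.035 [319.48212061 195.19117056] [396.96577699 235.3864364 ] [390.67481125 255.98579888] [215.40223973 196.20638905] [225.62499608 204.60951649]
0.04 [319.48301029 186.06318184] [397.25468665 234.43835249] [390.91445895 255.20266121] [214.92652795 195.81487676] [225.24025715 204.29361232]
[395 251] [217 199] (np.float64(396.375), np.float64(235.325)) (np.float64(391.425), np.float64(261.175)) (np.float64(216.175), np.float64(196.25))
```

Run:
```python
from h import *
p,R=tool();up=R@np.array([np.cos(.4),0,-np.sin(.4)])
Rt=Rn.align_vectors([[0,0,1.]],[up])[0].as_matrix()@R
plan(p+[0,0,-.084],Rt,grip=.3,vmax=.02)
```

```text
n 5 dist [ 0.     0.    -0.084] rv [-0.01  -0.017 -0.024]
[[[-1.56, 0.04, 0.63], [-0.002, -0.003, -0.005], 0.3], [[-1.56, 0.04, 0.63], [-0.002, -0.003, -0.005], 0.3], [[-1.55, 0.03, 0.64], [-0.002, -0.004, -0.005], 0.3], [[-1.55, 0.01, 0.64], [-0.002, -0.003, -0.004], 0.3], [[-1.55, 0.01, 0.65], [-0.002, -0.004, -0.005], 0.3]]
```

Request:
play_rows(
  moves=[
    [[-1.6, 0, 0.6], [-0.002, -0.003, -0.005], 0.3],
    [[-1.6, 0, 0.6], [-0.002, -0.003, -0.005], 0.3],
    [[-1.6, 0, 0.6], [-0.002, -0.004, -0.005], 0.3],
    [[-1.5, 0, 0.6], [-0.002, -0.003, -0.005], 0.3],
    [[-1.5, 0, 0.6], [-0.002, -0.004, -0.005], 0.3],
    [[0, 0, 0], [0, 0, 0], 0.3],
  ],
)

```text
t: 6.97
position: [0.4915, 0.1951, 0.0859]
eef_rot: [3.127, -1.158, 2.203]
wrist_force: [0.0, 0.4, -3.2]
finger_gap: 0.55
```

Run:
```python
from h import *
st()
p,R=tool();up=R@np.array([np.cos(.4),0,-np.sin(.4)]);print(up,"foot z",(p-.009*R[:,2]+up*(.034-.12))[2])
Rt=Rn.align_vectors([[0,0,1.]],[up])[0].as_matrix()@R
plan(p+[0,0,-.005],Rt,grip=.3,vmax=.02)
S=robot.get_image("scene")[:,:,::-1]
u=proj(robot.calibration("scene"),p).astype(int)
f=lambda i,u:cv2.resize(i[max(u[1]-55,0):u[1]+55,u[0]-55:u[0]+55],(400,400),interpolation=cv2.INTER_CUBIC)
cv2.imwrite("pics/z6.png",f(S,u))
```

```text
t 6.97 p [0.4915 0.1951 0.0859] rpy [ 3.127 -1.158  2.203] q [ 0.52  1.05 -0.73  1.59 -0.34  1.34  0.69] F [ 0.   0.4 -3.2] gap 0.55
[-0.01193834  0.00681761  0.99990549] foot z 0.003498619502038919
n 1 dist [ 0.     0.    -0.005] rv [0.002 0.012 0.005]
[[[-0.46, -0.0, 0.2], [0.002, 0.012, 0.005], 0.3]]
```

View pics/z6.png

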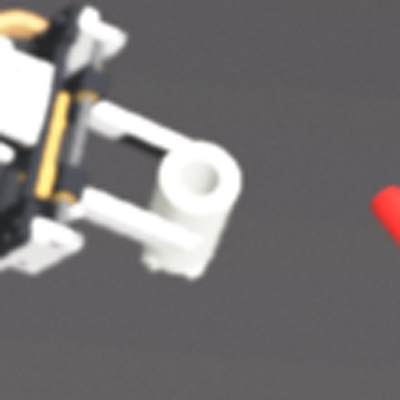

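Request:
play_rows(
  moves=[
    [[-0.2, 0, 0.08], [0.002, 0.01, 0.005], 0.3],
    [[0, 0, 0], [0, 0, 0], 0.3],
  ],
)

```text
t: 7.18
position: [0.492, 0.1956, 0.0855]
eef_rot: [3.14, -1.17, 2.192]
wrist_force: [0.3, -0.1, -2.4]
finger_gap: 0.546
```

Request:
play_rows(
  moves=[
    [[-0.15, 0, 0.06], [0, 0, 0], 0.3],
    [[0, 0, 0], [0, 0, 0], 0.3],
  ],
)

```text
t: 7.35
position: [0.4926, 0.1956, 0.0846]
eef_rot: [3.138, -1.17, 2.193]
wrist_force: [-0.2, 0.8, -2.7]
finger_gap: 0.551
```

Request:
play_rows(
  moves=[
    [[-0.25, 0, 0.1], [0, 0, 0], 0.3],
    [[0, 0, 0], [0, 0, 0], 0.3],
  ],
)

```text
t: 7.52
position: [0.493, 0.1955, 0.0823]
eef_rot: [3.135, -1.169, 2.195]
wrist_force: [0.8, -0.8, -3.4]
finger_gap: 0.547
```

Request:
play_rows(
  moves=[
    [[-0.25, 0, 0.1], [0, 0, 0], 0.3],
    [[0, 0, 0], [0, 0, 0], 0.3],
  ],
)

```text
t: 7.68
position: [0.4933, 0.1953, 0.0797]
eef_rot: [3.134, -1.169, 2.196]
wrist_force: [-0.0, 0.5, -3.7]
finger_gap: 0.546
```

Request:
play_rows(
  moves=[
    [[-0.25, 0, 0.1], [0, 0, 0], 0.3],
    [[0, 0, 0], [0, 0, 0], 0.3],
  ],
)

```text
t: 7.85
position: [0.4936, 0.196, 0.0784]
eef_rot: [3.13, -1.171, 2.2]
wrist_force: [-0.6, -0.5, -1.5]
finger_gap: 0.545
```

Request:
play_rows(
  moves=[
    [[-0.25, 0, 0.1], [0, 0, 0], 0.3],
    [[0, 0, 0], [0, 0, 0], 0.3],
  ],
)

```text
t: 8.02
position: [0.494, 0.197, 0.0782]
eef_rot: [3.125, -1.174, 2.205]
wrist_force: [0.2, 0.5, -3.5]
finger_gap: 0.548
```

Request:
play_rows(
  moves=[
    [[-0.25, 0, 0.1], [0, 0, 0], 0.3],
    [[0, 0, 0], [0, 0, 0], 0.3],
  ],
)

```text
t: 8.18
position: [0.4942, 0.1983, 0.078]
eef_rot: [3.119, -1.178, 2.211]
wrist_force: [0.0, -0.4, -1.8]
finger_gap: 0.55
```

Run:
```python
from h import *
st()
p,R=tool()
S=robot.get_image("scene")[:,:,::-1];T=robot.get_image("top")[:,:,::-1]
u=proj(robot.calibration("scene"),p).astype(int);v=proj(robot.calibration("top"),p).astype(int)
f=lambda i,u:cv2.resize(i[max(u[1]-40,0):u[1]+40,u[0]-40:u[0]+40],(400,400),interpolation=cv2.INTER_CUBIC)
cv2.imwrite("pics/z7.png",cv2.hconcat([f(S,u),f(T,v)]))
```

```text
t 8.18 p [0.4942 0.1983 0.078 ] rpy [ 3.119 -1.178  2.211] q [ 0.52  1.08 -0.73  1.58 -0.34  1.35  0.7 ] F [ 0.  -0.4 -1.8] gap 0.55
```

View pics/z7.png

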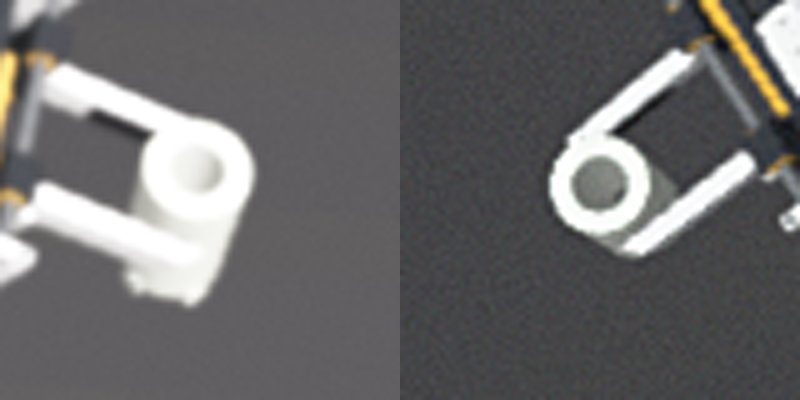

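Run:
```python
from h import *
Sc=robot.calibration("scene");Tc=robot.calibration("top")
p,R=tool()
u=proj(Sc,p).astype(int)-40;v=proj(Tc,p).astype(int)-40
h,e=two(Sc,u+np.array((197,168))/5,Tc,v+np.array((199,185))/5);print("head",h,e)
up=R@np.array([np.cos(.4),0,-np.sin(.4)]);print(up)
f=np.r_[h[:2],0]
print("foot px expected if upright",5*(proj(Sc,f)-u),5*(proj(Tc,f)-v)+[400,0])
for c in np.linspace(0,2*np.pi,9)[:-1]: print(np.round(5*(proj(Sc,f+.026*np.array([np.cos(c),np.sin(c),0]))-u)))
```

```text
head [0.49874338 0.19211974 0.11699301] 0.0007371478131563765
[-0.00275895 -0.01069084  0.99993905]
foot px expected if upright [166.70718635 258.19161364] [642.35585023 213.61281383]
[132. 288.]
[167. 304.]
[201. 293.]
[215. 261.]
[201. 229.]
[167. 213.]
[133. 224.]
[118. 255.]
```

Head height measures 117 mm (±3 mm) and the foot outline matches bench level, so the sleeve is standing. Releasing.

Request:
play_rows(
  moves=[
    [[0, 0, 0], [0, 0, 0], 0.65],
    [[0, 0, 0], [0, 0, 0], 0.8],
    [[0, 0, 0], [0, 0, 0], 1],
    [[0, 0, 0], [0, 0, 0], 1],
    [[0, 0, 0], [0, 0, 0], 1],
    [[0, 0, 0], [0, 0, 0], 1],
  ],
)

```text
t: 8.78
position: [0.494, 0.1977, 0.0765]
eef_rot: [3.122, -1.176, 2.208]
wrist_force: [0.5, 0.6, 0.1]
finger_gap: 0.937
```

Run:
```python
from h import *
st()
p,R=tool()
S=robot.get_image("scene")[:,:,::-1];W=robot.get_image("wrist")[:,:,::-1]
u=proj(robot.calibration("scene"),p).astype(int)
f=lambda i,u:cv2.resize(i[max(u[1]-40,0):u[1]+40,u[0]-40:u[0]+40],(400,400),interpolation=cv2.INTER_CUBIC)
cv2.imwrite("pics/z8.png",cv2.hconcat([f(S,u),W[:,120:520]]))
```

```text
t 8.78 p [0.494  0.1977 0.0765] rpy [ 3.122 -1.176  2.208] q [ 0.52  1.08 -0.73  1.58 -0.34  1.34  0.7 ] F [0.5 0.6 0.1] gap 0.937
```

View pics/z8.png

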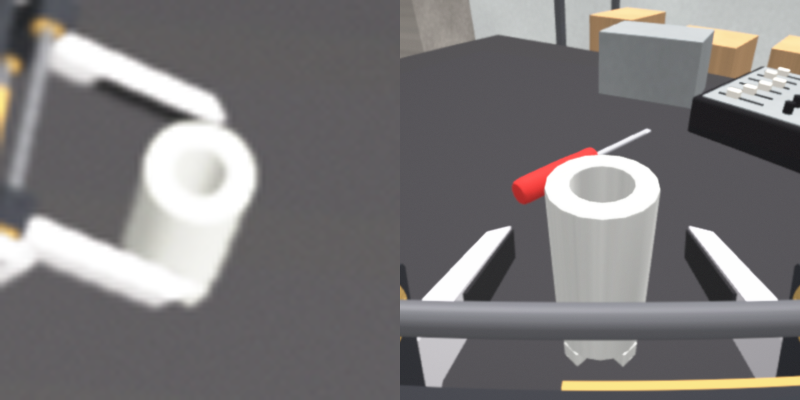

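It is standing free. I'll back off along the tool axis.

Request:
play_rows(
  moves=[
    [[0, 0, -1.5], [0, 0, 0], 1],
    [[0, 0, -2.5], [0, 0, 0], 1],
    [[0, 0, -3], [0, 0, 0], 1],
    [[0, 0, -3], [0, 0, 0], 1],
    [[0.5, 0, -3], [0, 0, 0], 1],
    [[1.5, 0, -3], [0, 0, 0], 1],
    [[3, 0, 0], [0, 0, 0], 1],
    [[3, 0, 0], [0, 0, 0], 1],
  ],
)

```text
t: 9.55
position: [0.5626, 0.0957, 0.2115]
eef_rot: [-3.141, -1.183, 2.19]
wrist_force: [0.4, 1.2, -0.1]
finger_gap: 0.999
```

Run:
```python
from h import *
st()
Sc=robot.calibration("scene");Tc=robot.calibration("top")
p=np.array([.497,.192,.08])
S=robot.get_image("scene")[:,:,::-1];T=robot.get_image("top")[:,:,::-1]
u=proj(Sc,p).astype(int);v=proj(Tc,p).astype(int);print(u-40,v-40)
f=lambda i,u:cv2.resize(i[max(u[1]-40,0):u[1]+40,u[0]-40:u[0]+40],(400,400),interpolation=cv2.INTER_CUBIC)
cv2.imwrite("pics/z9.png",cv2.hconcat([f(S,u),f(T,v)]))
```

```text
t 9.55 p [0.5626 0.0957 0.2115] rpy [-3.141 -1.183  2.19 ] q [ 0.58  0.98 -0.73  1.33 -0.37  1.7   0.6 ] F [ 0.4  1.2 -0.1] gap 0.999
[349 220] [185 164]
```

View pics/z9.png

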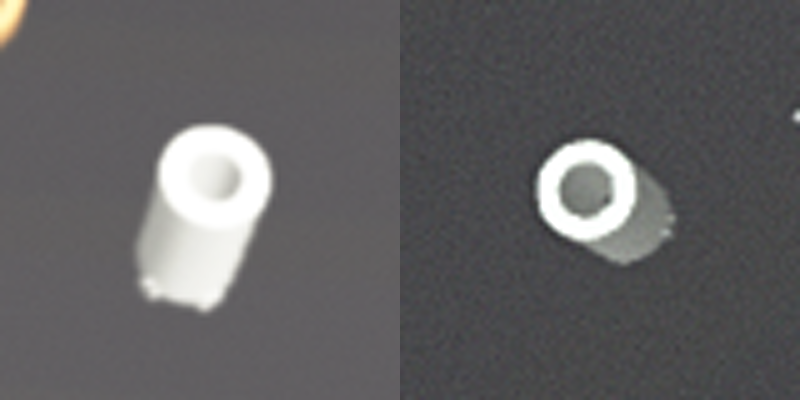

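Run:
```python
from h import *
Sc=robot.calibration("scene");Tc=robot.calibration("top")
h,e=two(Sc,np.array((215,175))/5+(349,220),Tc,np.array((187,190))/5+(185,164));print(h,e)
R=down(1.99);q=robot.observe()["q"]
print(np.round(ik(np.array([.5865,-.203,.18]),R,q)[0],2))
plan([.5865,-.203,.18],R)
```

```text
[0.49852649 0.19351676 0.11676416] 1.5176139735650529e-05
[ 0.67  0.46 -0.48  1.65  0.23  1.09  0.54]
n 11 dist [ 0.0236 -0.3    -0.0349] rv [-0.116 -1.176  0.181]
[[[-1.18, -1.42, -2.05], [-0.011, -0.107, 0.016], 1], [[-1.42, -1.37, -1.92], [-0.01, -0.107, 0.016], 1], [[-1.63, -1.33, -1.77], [-0.01, -0.107, 0.017], 1], [[-1.84, -1.28, -1.6], [-0.011, -0.107, 0.017], 1], [[-2.02, -1.24, -1.41], [-0.011, -0.107, 0.016], 1], [[-2.18, -1.19, -1.19], [-0.01, -0.107, 0.017], 1], [[-2.31, -1.14, -0.97], [-0.011, -0.107, 0.016], 1], [[-2.42, -1.09, -0.72], [-0.01, -0.107, 0.017], 1]]
```

Request:
play_rows(
  moves=[
    [[-0.8, -1.4, -2.0], [-0.011, -0.107, 0.016], 1],
    [[-1.0, -1.4, -1.9], [-0.011, -0.107, 0.016], 1],
    [[-1.6, -1.3, -1.8], [-0.011, -0.107, 0.016], 1],
    [[-1.8, -1.3, -1.6], [-0.011, -0.107, 0.016], 1],
    [[-2.0, -1.2, -1.4], [-0.011, -0.107, 0.016], 1],
    [[-2.2, -1.2, -1.2], [-0.011, -0.107, 0.016], 1],
    [[-2.3, -1.1, -1.0], [-0.011, -0.107, 0.016], 1],
    [[-2.4, -1.1, -0.7], [-0.011, -0.107, 0.016], 1],
  ],
)

```text
t: 10.32
position: [0.5778, -0.1264, 0.195]
eef_rot: [-3.12, -0.293, 2.037]
wrist_force: [-0.1, -1.1, -1.6]
finger_gap: 1.0
```

Run:
```python
from h import *
st();plan([.5865,-.203,.18],down(1.99))
```

```text
t 10.32 p [ 0.5778 -0.1264  0.195 ] rpy [-3.12  -0.293  2.037] q [ 0.66  0.56 -0.56  1.52  0.06  1.32  0.6 ] F [-0.1 -1.1 -1.6] gap 1.0
n 3 dist [ 0.0087 -0.0766 -0.015 ] rv [-0.028 -0.292  0.049]
[[[-2.45, -0.89, -0.2], [-0.009, -0.097, 0.016], 1], [[-2.48, -0.85, 0.03], [-0.009, -0.098, 0.017], 1], [[-2.47, -0.81, 0.27], [-0.01, -0.097, 0.016], 1]]
```

Request:
play_rows(
  moves=[
    [[-2.4, -0.9, -0.2], [-0.009, -0.097, 0.016], 1],
    [[-2.5, -0.9, 0], [-0.009, -0.097, 0.016], 1],
    [[-2.5, -0.8, 0.3], [-0.01, -0.097, 0.016], 1],
    [[0, 0, 0], [0, 0, 0], 1],
    [[0, 0, 0], [0, 0, 0], 1],
  ],
)

```text
t: 10.73
position: [0.5856, -0.2099, 0.1826]
eef_rot: [3.138, 0.021, 1.99]
wrist_force: [0.4, -0.1, 0.7]
finger_gap: 0.996
```

Run:
```python
from h import *
st();I=robot.get_image("wrist")[:,:,::-1]
cv2.imwrite("pics/w10.png",I)
```

```text
t 10.73 p [ 0.5856 -0.2099  0.1826] rpy [3.138 0.021 1.99 ] q [ 0.64  0.46 -0.47  1.65  0.25  1.07  0.51] F [ 0.4 -0.1  0.7] gap 0.996
```

View pics/w10.png

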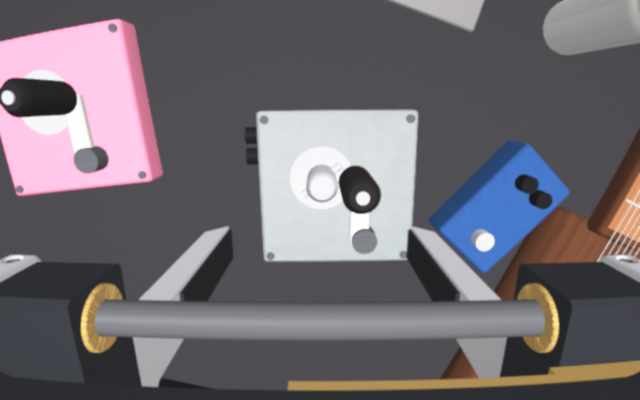

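Run:
```python
import cv2
i=cv2.imread("pics/w10.png")
cv2.imwrite("pics/z10.png",cv2.resize(i[135:225,265:385],(800,600),interpolation=cv2.INTER_CUBIC))
```

```text
(no output)
```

View pics/z10.png

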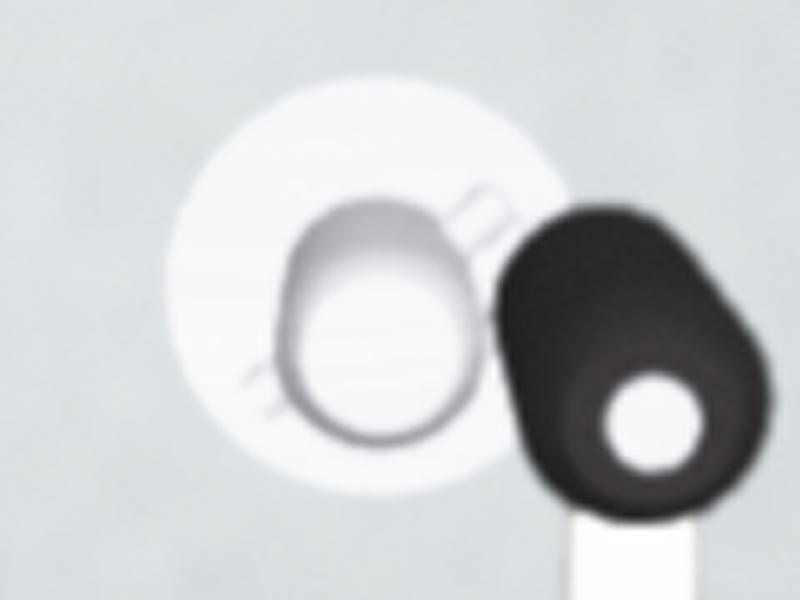

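The cross-pin is visible in the zoom: ends at ≈(498,205) and ≈(252,390) of the crop, spindle top centre at ≈(383,355), roller top at ≈(655,420).

Run:
```python
from h import *
W=robot.calibration("wrist");p,R=tool();k=20/3
f=lambda x,y,z:onplane(W,(x/k+265,y/k+135),z)
a=f(498,206,.038);b=f(252,390,.038)
print("pin",a,b,np.linalg.norm(a-b),(a+b)/2,"az",np.degrees(np.arctan2(*(a-b)[1::-1])))
print("washer",f(378,285,.031));print("spindle top flat",f(381,352,.072));print("roller",f(655,422,.105))
P=np.array([onplane(W,u,.03) for u in [(258,111),(418,110),(414,261),(264,261)]]);print(P,np.linalg.norm(P-np.roll(P,-1,0),axis=1))
C=P.mean(0);x=((P[1]-P[0])+(P[2]-P[3]))[:2];x/=np.linalg.norm(x);print("C",C,"x az",np.degrees(np.arctan2(x[1],x[0])))
y=np.array([-x[1],x[0]]);print("origin",C[:2]-.015*x+.012*y)
```

```text
pin [ 0.59551642 -0.18534888  0.038     ] [ 0.57492491 -0.22302174  0.038     ] 0.04293314776962163 [ 0.58522067 -0.20418531  0.038     ] az 61.3395436073724
washer [ 0.58557609 -0.2034078   0.031     ]
spindle top flat [ 0.58573467 -0.20375483  0.072     ]
roller [ 0.6135769  -0.19190068  0.105     ]
[[ 0.50751064 -0.17061627  0.03      ]
 [ 0.64022366 -0.11022738  0.03      ]
 [ 0.70655707 -0.2439428   0.03      ]
 [ 0.56729151 -0.30546648  0.03      ]] [0.1458066  0.14926464 0.15224999 0.14750705]
C [ 0.60539572 -0.20756323  0.03      ] x az 24.143988330452107
origin [ 0.58679954 -0.20274846]
```

Run:
```python
from h import *
print(np.round(ik(np.array([.4985,.1935,.09]),down(1.557),robot.observe()["q"])[0],2))
plan([.4985,.1935,.20],down(1.557))
```

```text
[-0.06  0.42 -0.41  1.95  0.22  0.81 -0.6 ]
n 11 dist [-0.0872  0.4033  0.0175] rv [0.008 0.019 0.433]
[[[3.67, 0.77, -0.23], [0.001, 0.002, 0.039], 1], [[3.7, 0.62, -0.22], [0.001, 0.002, 0.039], 1], [[3.72, 0.48, -0.22], [0.001, 0.002, 0.039], 1], [[3.73, 0.34, -0.21], [0.001, 0.002, 0.039], 1], [[3.74, 0.19, -0.2], [0.0, 0.002, 0.04], 1], [[3.75, 0.04, -0.2], [0.001, 0.002, 0.039], 1], [[3.75, -0.11, -0.19], [0.0, 0.001, 0.04], 1], [[3.74, -0.26, -0.18], [0.001, 0.002, 0.039], 1]]
```

Request:
play_rows(
  moves=[
    [[3.7, 0.8, -0.4], [0.001, 0.002, 0.039], 1],
    [[3.7, 0.6, -0.4], [0.001, 0.002, 0.039], 1],
    [[3.7, 0.5, -0.4], [0.001, 0.002, 0.039], 1],
    [[3.7, 0.3, -0.3], [0.001, 0.002, 0.039], 1],
    [[3.7, 0.2, -0.2], [0, 0.002, 0.039], 1],
    [[3.7, 0, -0.2], [0, 0.002, 0.039], 1],
    [[3.7, -0.1, -0.2], [0, 0.002, 0.039], 1],
    [[3.7, -0.3, -0.2], [0, 0.002, 0.039], 1],
  ],
)

```text
t: 11.45
position: [0.5197, 0.0934, 0.2031]
eef_rot: [-3.123, -0.02, 1.658]
wrist_force: [0.8, 0.2, 0.8]
finger_gap: 1.001
```

Run:
```python
from h import *
st();plan([.4985,.1935,.20],down(1.557))
```

```text
t 11.45 p [0.5197 0.0934 0.2031] rpy [-3.123 -0.02   1.658] q [ 0.25  0.3  -0.56  1.83  0.16  1.07 -0.28] F [0.8 0.2 0.8] gap 1.001
n 3 dist [-0.0212  0.1001 -0.0031] rv [-0.02  -0.019  0.102]
[[[3.38, -0.41, 0.18], [-0.007, -0.006, 0.034], 1], [[3.37, -0.53, 0.15], [-0.006, -0.006, 0.034], 1], [[3.35, -0.64, 0.13], [-0.007, -0.007, 0.034], 1]]
```

Request:
play_rows(
  moves=[
    [[3.4, -0.4, 0], [-0.007, -0.006, 0.034], 1],
    [[3.4, -0.5, 0], [-0.006, -0.006, 0.034], 1],
    [[3.0, -0.6, 0], [-0.007, -0.007, 0.034], 1],
    [[0, 0, 0], [0, 0, 0], 1],
    [[0, 0, 0], [0, 0, 0], 1],
  ],
)

```text
t: 11.87
position: [0.4924, 0.209, 0.206]
eef_rot: [-3.127, -0.01, 1.564]
wrist_force: [0.5, 0.5, -0.7]
finger_gap: 1.002
```

Run:
```python
from h import *
st();plan([.4985,.1935,.20],down(1.557))
cv2.imwrite("pics/w11.png",robot.get_image("wrist")[:,:,::-1])
```

```text
t 11.87 p [0.4924 0.209  0.206 ] rpy [-3.127 -0.01   1.564] q [ 0.05  0.31 -0.6   1.81  0.18  1.08 -0.62] F [ 0.5  0.5 -0.7] gap 1.002
n 1 dist [ 0.0061 -0.0155 -0.006 ] rv [-0.015 -0.009  0.007]
[[[-1.55, 0.63, 0.57], [-0.015, -0.009, 0.007], 1]]
```

View pics/w11.png

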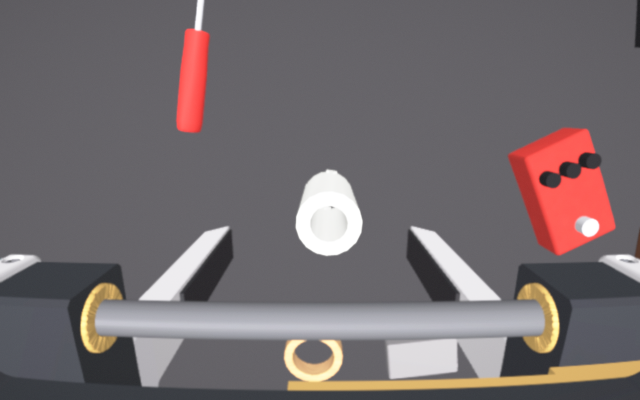

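Run:
```python
from h import *
i=cv2.imread("pics/w11.png")
W=robot.calibration("wrist");p,R=tool()
for z in(.12,): 
    h=onplane(W,(329,223.5),z);print(h,R.T@(h-p))
cv2.imwrite("pics/z11.png",cv2.resize(i[160:265,270:390],(800,700)[:2],interpolation=cv2.INTER_CUBIC)[:600])
```

```text
[0.49814439 0.19428068 0.12      ] [-0.01574968  0.00718427  0.08574989]
```

View pics/z11.png

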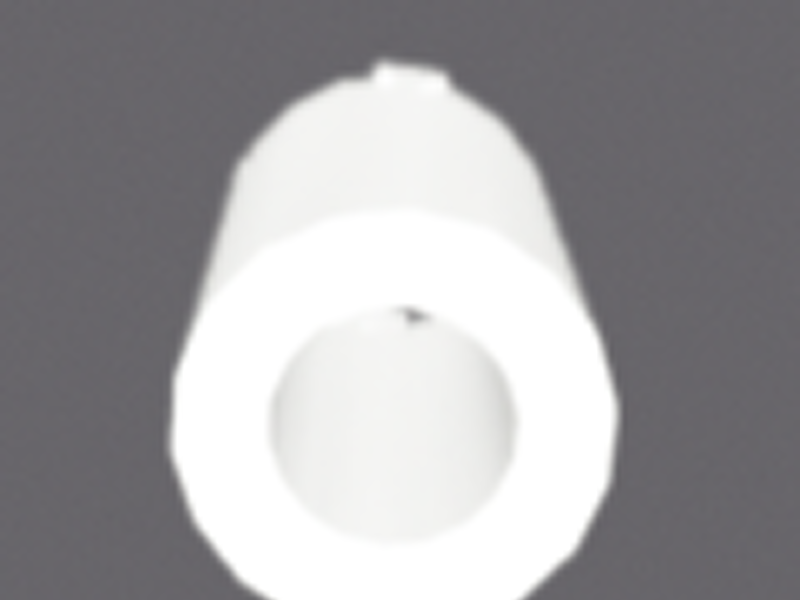

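Run:
```python
from h import *
W=robot.calibration("wrist");k=20/3
c=np.array([.4981,.1940])
for z in(0.,.014):
  for x in((380,66),(412,70),(444,76)):
    t=onplane(W,(x[0]/k+270,x[1]/k+160),z);d=t[:2]-c;print(z,x,np.linalg.norm(d),np.degrees(np.arctan2(d[1],d[0])))
plan([.4982,.1940,.14],down(1.557),vmax=.02)
```

```text
0.0 (380, 66) 0.025050515408930735 91.93114549198503
0.0 (412, 70) 0.0247481580142361 79.7333042384254
0.0 (444, 76) 0.025260565029036827 67.49278348992176
0.014 (380, 66) 0.027084477682285776 91.93134821654134
0.014 (412, 70) 0.026733870424182335 81.06588742773006
0.014 (444, 76) 0.027050685125853756 70.07193377292727
n 4 dist [ 0.0059 -0.0152 -0.066 ] rv [-0.015 -0.01   0.007]
[[[-0.4, 0.17, 1.64], [-0.004, -0.002, 0.002], 1], [[-0.39, 0.17, 1.65], [-0.004, -0.003, 0.002], 1], [[-0.39, 0.16, 1.65], [-0.003, -0.002, 0.002], 1], [[-0.38, 0.16, 1.64], [-0.004, -0.003, 0.001], 1]]
```

Tooth azimuth is ≈80.3° at radius ≈26 mm (as it should be), so the notches are at ≈35.3°. With the pin at 61.3°, the sleeve needs to turn +26° in the hand.

Request:
play_rows(
  moves=[
    [[-0.4, 0.17, 1.6], [-0.004, -0.003, 0.002], 1],
    [[-0.4, 0.17, 1.6], [-0.004, -0.003, 0.002], 1],
    [[-0.4, 0.17, 1.6], [-0.003, -0.002, 0.002], 1],
    [[-0.4, 0.16, 1.6], [-0.004, -0.003, 0.001], 1],
    [[0, 0, 0], [0, 0, 0], 1],
  ],
)

```text
t: 12.33
position: [0.4995, 0.1904, 0.1396]
eef_rot: [-3.136, -0.001, 1.555]
wrist_force: [-0.3, -0.8, 0.1]
finger_gap: 1.001
```

Run:
```python
from h import *
st();plan([.4982,.1940,.088],down(1.557),vmax=.015)
```

```text
t 12.33 p [0.4995 0.1904 0.1396] rpy [-3.136e+00 -1.000e-03  1.555e+00] q [ 0.04  0.39 -0.56  1.88  0.25  0.94 -0.65] F [-0.3 -0.8  0.1] gap 1.001
n 4 dist [-0.0013  0.0036 -0.0516] rv [-0.006 -0.001 -0.002]
[[[0.09, -0.03, 1.29], [-0.002, -0.0, -0.0], 1], [[0.09, -0.03, 1.29], [-0.001, -0.0, -0.001], 1], [[0.08, -0.03, 1.29], [-0.002, -0.001, -0.0], 1], [[0.09, -0.03, 1.29], [-0.001, -0.0, -0.001], 1]]
```

Request:
play_rows(
  moves=[
    [[0.09, 0, 1.3], [-0.002, 0, 0], 1],
    [[0.09, 0, 1.3], [-0.002, 0, 0], 1],
    [[0.09, 0, 1.3], [-0.002, 0, 0], 1],
    [[0.09, 0, 1.2], [0, 0, 0], 1],
    [[0, 0, 0], [0, 0, 0], 1],
  ],
)

```text
t: 12.75
position: [0.5011, 0.1919, 0.0874]
eef_rot: [-3.138, -0.003, 1.55]
wrist_force: [-0.1, -0.2, -0.3]
finger_gap: 1.002
```

Run:
```python
from h import *
st();plan([.4982,.1940,.088],down(1.557),vmax=.015)
```

```text
t 12.75 p [0.5011 0.1919 0.0874] rpy [-3.138e+00 -3.000e-03  1.550e+00] q [ 0.01  0.46 -0.53  1.92  0.3   0.84 -0.7 ] F [-0.1 -0.2 -0.3] gap 1.002
n 1 dist [-0.0029  0.0021  0.0006] rv [-0.003 -0.003 -0.007]
[[[0.2, -0.29, -0.06], [-0.003, -0.003, -0.007], 1]]
```

Request:
play_rows(
  moves=[
    [[0.2, -0.3, 0], [-0.003, -0.003, -0.007], 1],
    [[0, 0, 0], [0, 0, 0], 0.7],
    [[0, 0, 0], [0, 0, 0], 0.6],
    [[0, 0, 0], [0, 0, 0], 0.4],
    [[0, 0, 0], [0, 0, 0], 0.3],
    [[0, 0, 0], [0, 0, 0], 0.3],
    [[0, 0, 0], [0, 0, 0], 0.3],
    [[0, 0, 0], [0, 0, 0], 0.3],
  ],
  newtons=35,
)

```text
t: 13.42
position: [0.4991, 0.1948, 0.0902]
eef_rot: [3.14, -0.0, 1.558]
wrist_force: [-1.1, 0.0, -2.8]
finger_gap: 0.554
```

Run:
```python
from h import *
st();p,R=tool();plan(p+[0,0,.1],R,grip=.3,vmax=.02)
cv2.imwrite("pics/w12.png",robot.get_image("wrist")[:,:,::-1])
```

```text
t 13.42 p [0.4991 0.1948 0.0902] rpy [ 3.14  -0.     1.558] q [ 0.    0.46 -0.54  1.92  0.31  0.84 -0.71] F [-1.1  0.  -2.8] gap 0.554
n 5 dist [0.  0.  0.1] rv [0. 0. 0.]
[[[0.0, 0.0, -2.0], [0.0, 0.0, 0.0], 0.3], [[0.0, 0.0, -2.0], [0.0, 0.0, 0.0], 0.3], [[0.0, 0.01, -2.0], [0.0, 0.0, 0.0], 0.3], [[0.0, 0.0, -2.0], [0.0, 0.0, 0.0], 0.3], [[0.0, 0.01, -2.0], [0.0, 0.0, 0.0], 0.3]]
```

View pics/w12.png

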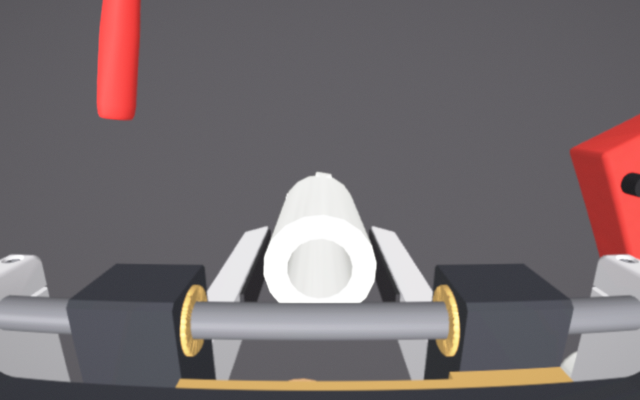

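Run:
```python
from h import *
W=robot.calibration("wrist");p,R=tool()
i=cv2.imread("pics/w12.png");
# bright ring fit
g=cv2.cvtColor(i,cv2.COLOR_BGR2GRAY)
cv2.imwrite("pics/z12.png",cv2.resize(i[165:310,250:395],(600,600),interpolation=cv2.INTER_CUBIC))
for uv in((319.5,262),(319.5,268)):
    h=onplane(W,uv,.12);print(h,R.T@(h-p))
```

```text
[0.49891558 0.19706384 0.12      ] [ 0.00233355 -0.00015888 -0.02979322]
[0.49887805 0.19411    0.12      ] [-0.00062053 -0.00015948 -0.02979438]
```

View pics/z12.png

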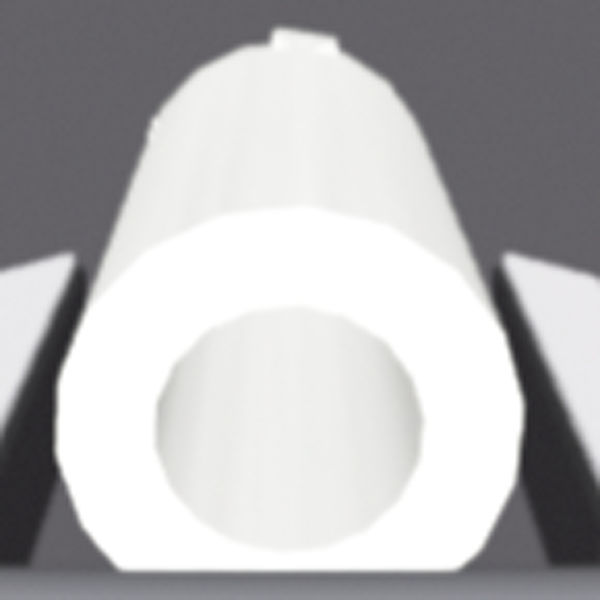

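Request:
play_rows(
  moves=[
    [[0, 0, -1.5], [0, 0, 0], 0.3],
    [[0, 0, -2], [0, 0, 0], 0.3],
    [[0, 0, -2], [0, 0, 0], 0.3],
    [[0, 0, -2], [0, 0, 0], 0.3],
    [[0, 0, -2], [0, 0, 0], 0.3],
    [[0, 0, -2], [0, 0, 0], 0.3],
    [[0, 0, 0], [0, 0, 0], 0.3],
  ],
)

```text
t: 14.05
position: [0.4966, 0.1938, 0.2077]
eef_rot: [-3.137, 0.001, 1.559]
wrist_force: [0.5, 0.3, -2.4]
finger_gap: 0.552
```

Run:
```python
from h import *
st();cv2.imwrite("pics/w13.png",robot.get_image("wrist")[:,:,::-1])
plan([.5629,-.2139,.205],down(2.011),grip=.3,vmax=.036)
```

```text
t 14.05 p [0.4966 0.1938 0.2077] rpy [-3.137e+00  1.000e-03  1.559e+00] q [ 0.06  0.3  -0.59  1.82  0.19  1.08 -0.61] F [ 0.5  0.3 -2.4] gap 0.552
n 12 dist [ 0.0668 -0.4073 -0.0008] rv [-0.007  0.    -0.452]
[[[-3.39, 0.6, 0.01], [-0.001, 0.0, -0.038], 0.3], [[-3.41, 0.47, 0.01], [-0.001, 0.0, -0.038], 0.3], [[-3.42, 0.34, 0.01], [-0.0, 0.0, -0.038], 0.3], [[-3.43, 0.21, 0.01], [-0.001, 0.0, -0.038], 0.3], [[-3.44, 0.08, 0.01], [-0.0, 0.0, -0.038], 0.3], [[-3.44, -0.05, 0.01], [-0.001, 0.0, -0.037], 0.3], [[-3.43, -0.18, 0.01], [-0.0, 0.0, -0.038], 0.3], [[-3.43, -0.31, 0.01], [-0.001, 0.0, -0.037], 0.3]]
```

View pics/w13.png

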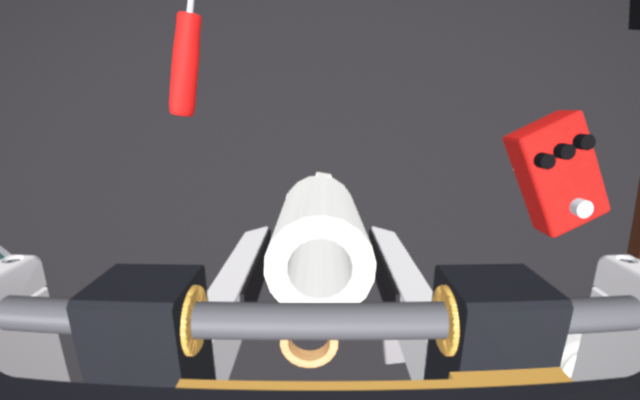

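Request:
play_rows(
  moves=[
    [[-3.4, 0.6, 0], [0, 0, -0.038], 0.3],
    [[-3.4, 0.5, 0], [0, 0, -0.038], 0.3],
    [[-3.4, 0.3, 0], [0, 0, -0.038], 0.3],
    [[-3.4, 0.2, 0], [0, 0, -0.038], 0.3],
    [[-3.4, 0.1, 0], [0, 0, -0.038], 0.3],
    [[-3.4, 0, 0], [0, 0, -0.038], 0.3],
    [[-3.4, -0.2, 0], [0, 0, -0.038], 0.3],
    [[-3.4, -0.3, 0], [0, 0, -0.038], 0.3],
  ],
)

```text
t: 14.77
position: [0.5386, -0.0797, 0.1959]
eef_rot: [-3.126, -0.006, 1.889]
wrist_force: [0.6, 0.6, -3.0]
finger_gap: 0.551
```

Run:
```python
from h import *
st()
plan([.5629,-.2139,.195],down(2.011),grip=.3,vmax=.036)
```

```text
t 14.77 p [ 0.5386 -0.0797  0.1959] rpy [-3.126 -0.006  1.889] q [ 0.51  0.33 -0.51  1.8   0.18  1.07  0.25] F [ 0.6  0.6 -3. ] gap 0.551
n 4 dist [ 0.0243 -0.1342 -0.0009] rv [-0.015 -0.007 -0.122]
[[[-3.38, -0.47, 0.01], [-0.004, -0.002, -0.031], 0.3], [[-3.36, -0.58, 0.02], [-0.004, -0.001, -0.03], 0.3], [[-3.34, -0.67, 0.01], [-0.004, -0.002, -0.031], 0.3], [[-3.32, -0.78, 0.02], [-0.003, -0.001, -0.03], 0.3]]
```

Request:
play_rows(
  moves=[
    [[-3.3, -0.8, -0.1], [-0.004, -0.002, -0.03], 0.3],
    [[-3.3, -0.9, -0.1], [-0.004, -0.002, -0.03], 0.3],
    [[-3.2, -1.0, -0.1], [-0.004, -0.002, -0.03], 0.3],
    [[-2.5, -1.0, 0], [-0.003, -0.001, -0.03], 0.3],
    [[0, 0, 0], [0, 0, 0], 0.3],
    [[0, 0, 0], [0, 0, 0], 0.3],
  ],
)

```text
t: 15.27
position: [0.5424, -0.223, 0.1882]
eef_rot: [-3.132, -0.006, 2.008]
wrist_force: [0.3, 1.2, -3.6]
finger_gap: 0.554
```

Run:
```python
from h import *
st();p,R=tool()
d=(p[:2]-[.5857,-.2037]);x=np.array([.9125,.409]);y=np.array([-.409,.9125]);print("drive xy",d@x,d@y)
plan(np.r_[np.array([.5857,-.2037])-.03*x,.174],down(2.011),grip=.3,vmax=.015)
```

```text
t 15.27 p [ 0.5424 -0.223   0.1882] rpy [-3.132 -0.006  2.008] q [ 0.69  0.41 -0.46  1.71  0.2   1.08  0.6 ] F [ 0.3  1.2 -3.6] gap 0.554
drive xy -0.04740370096657252 9.633843383296995e-05
n 2 dist [ 0.0159  0.007  -0.0142] rv [-0.01  -0.006 -0.003]
[[[-0.02, 0.88, 0.7], [-0.005, -0.003, -0.002], 0.3], [[-0.02, 0.87, 0.7], [-0.005, -0.003, -0.001], 0.3]]
```

Request:
play_rows(
  moves=[
    [[0, 0.9, 0.6], [-0.005, -0.003, 0], 0.3],
    [[0, 0.8, 0.6], [-0.004, -0.003, 0], 0.3],
    [[0, 0, 0], [0, 0, 0], 0.3],
  ],
)

```text
t: 15.52
position: [0.558, -0.2136, 0.1723]
eef_rot: [-3.139, -0.002, 2.007]
wrist_force: [0.1, 0.8, -2.8]
finger_gap: 0.555
```

```bash
cat >> h.py <<'E'
def drive():
    p,R=tool();d=(p[:2]-[.5857,-.2037]);x=np.array([.9125,.409]);y=np.array([-.409,.9125]);print("drive mm",np.round(1e3*d@x,1),np.round(1e3*d@y,1),"foot z",round(p[2]-.09,4),"tilt",np.round(R[:2,2],4))
def views(n,p=(.58,-.2,.09),r=45):
    I=[]
    for c in("scene","top"):
        i=robot.get_image(c)[:,:,::-1];u=proj(robot.calibration(c),p).astype(int);print(c,u-r)
        I.append(cv2.resize(i[u[1]-r:u[1]+r,u[0]-r:u[0]+r],(400,400),interpolation=cv2.INTER_CUBIC))
    cv2.imwrite(f"pics/{n}.png",cv2.hconcat(I))
E
python3 - <<'E'
from h import *
st();drive();views("v1")
p,R=tool()
plan(np.r_[.5857,-.2037,.172],down(2.011),grip=.3,vmax=.01)
E
```

```text
t 15.52 p [ 0.558  -0.2136  0.1723] rpy [-3.139e+00 -2.000e-03  2.007e+00] q [ 0.67  0.44 -0.46  1.7   0.22  1.05  0.57] F [ 0.1  0.8 -2.8] gap 0.555
drive mm -29.3 2.3 foot z 0.0823 tilt [-0.0026  0.0007]
scene [223 132]
top [326 132]
n 4 dist [ 0.0281  0.0104 -0.0014] rv [-0.002 -0.001 -0.004]
[[[-0.06, 0.75, 0.03], [-0.001, -0.0, -0.001], 0.3], [[-0.06, 0.75, 0.03], [-0.0, -0.0, -0.001], 0.3], [[-0.07, 0.75, 0.04], [-0.001, -0.001, -0.001], 0.3], [[-0.06, 0.74, 0.03], [-0.0, -0.0, -0.001], 0.3]]
```

View pics/v1.png

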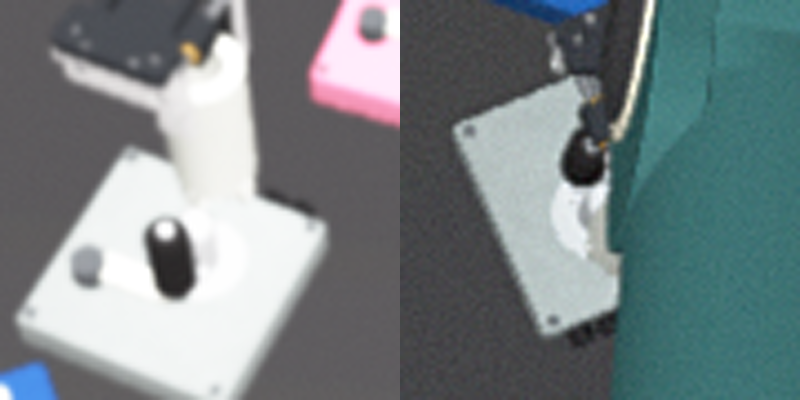

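Request:
play_rows(
  moves=[
    [[-0.06, 0.8, 0], [0, 0, 0], 0.3],
    [[-0.06, 0.8, 0], [0, 0, 0], 0.3],
    [[-0.06, 0.7, 0], [0, 0, 0], 0.3],
    [[-0.06, 0.6, 0], [0, 0, 0], 0.3],
    [[0, 0, 0], [0, 0, 0], 0.3],
  ],
)

```text
t: 16.03
position: [0.5871, -0.201, 0.1736]
eef_rot: [-3.137, -0.002, 2.01]
wrist_force: [-3.9, -1.8, -2.0]
finger_gap: 0.558
```

Run:
```python
from h import *
st();drive();views("v2")
p,R=tool()
plan(np.r_[.5857,-.2037,.172],down(2.011),grip=.3,vmax=.01)
```

```text
t 16.03 p [ 0.5871 -0.201   0.1736] rpy [-3.137e+00 -2.000e-03  2.010e+00] q [ 0.62  0.48 -0.46  1.64  0.23  1.08  0.53] F [-3.9 -1.8 -2. ] gap 0.558
drive mm 2.4 2.0 foot z 0.0836 tilt [-0.005   0.0002]
scene [223 132]
top [326 132]
n 1 dist [-0.0005 -0.0019 -0.0016] rv [-0.005 -0.002 -0.002]
[[[-0.15, -0.13, 0.16], [-0.005, -0.002, -0.002], 0.3]]
```

View pics/v2.png

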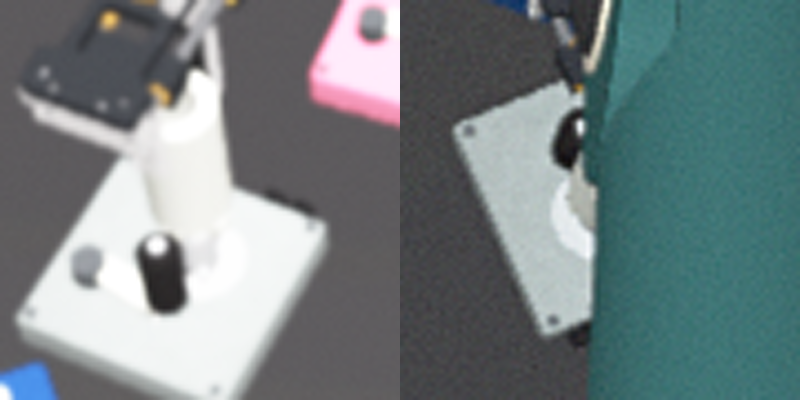

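Request:
play_rows(
  moves=[
    [[-0.15, -0.15, 0.3], [-0.003, 0, 0], 0.3],
    [[0, 0, 0.3], [0, 0, 0], 0.3],
    [[0, 0, 0.3], [0, 0, 0], 0.3],
    [[0, 0, 0], [0, 0, 0], 0.3],
  ],
)

```text
t: 16.47
position: [0.5847, -0.2058, 0.1641]
eef_rot: [-3.14, -0.0, 2.007]
wrist_force: [-2.8, -1.1, -2.7]
finger_gap: 0.552
```

Run:
```python
from h import *
st();drive()
for n in range(6): robot.get_image("wrist");drive()
```

```text
t 16.47 p [ 0.5847 -0.2058  0.1641] rpy [-3.14  -0.     2.007] q [ 0.63  0.49 -0.45  1.65  0.24  1.06  0.54] F [-2.8 -1.1 -2.7] gap 0.552
drive mm -1.8 -1.5 foot z 0.0741 tilt [-0.0017 -0.0004]
drive mm -1.7 -1.5 foot z 0.0743 tilt [-0.0017 -0.0005]
drive mm -1.6 -1.4 foot z 0.0744 tilt [-0.0016 -0.0004]
drive mm -1.5 -1.3 foot z 0.0745 tilt [-0.0015 -0.0004]
drive mm -1.3 -1.3 foot z 0.0746 tilt [-0.0013 -0.0004]
drive mm -1.3 -1.3 foot z 0.0747 tilt [-0.0012 -0.0004]
drive mm -1.2 -1.3 foot z 0.0747 tilt [-0.0011 -0.0004]
```

Request:
play_rows(
  moves=[
    [[0.08, 0.08, 0.2], [0, 0, 0], 0.3],
    [[0.02, 0.03, 0.2], [0, 0, 0], 0.3],
    [[0, 0, 0.2], [0, 0, 0], 0.3],
    [[0, 0, 0], [0, 0, 0], 0.3],
    [[0, 0, 0], [0, 0, 0], 0.3],
  ],
)

```text
t: 17.18
position: [0.5864, -0.2038, 0.1589]
eef_rot: [-3.142, 0.001, 2.008]
wrist_force: [-2.6, -2.6, -0.6]
finger_gap: 0.555
```

Run:
```python
from h import *
st();drive();views("v3");drive()
```

```text
t 17.18 p [ 0.5864 -0.2038  0.1589] rpy [-3.142e+00  1.000e-03  2.008e+00] q [ 0.62  0.49 -0.45  1.66  0.24  1.05  0.53] F [-2.6 -2.6 -0.6] gap 0.555
drive mm 0.6 -0.4 foot z 0.0689 tilt [ 0.0003 -0.001 ]
scene [223 132]
top [326 132]
drive mm 0.5 -0.4 foot z 0.0689 tilt [ 0.0003 -0.001 ]
```

View pics/v3.png

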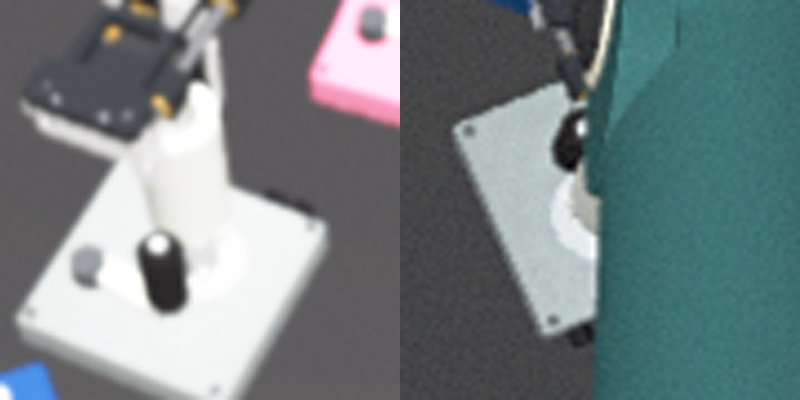

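Foot ≈69 mm, just over the spindle's cone. Lowering gently further.

Request:
play_rows(
  moves=[
    [[0, 0, 0.3], [0, 0, 0], 0.3],
    [[0, 0, 0.3], [0, 0, 0], 0.3],
    [[0, 0, 0.3], [0, 0, 0], 0.3],
    [[0, 0, 0], [0, 0, 0], 0.3],
  ],
)

```text
t: 17.62
position: [0.5865, -0.2038, 0.1493]
eef_rot: [3.141, 0.001, 2.008]
wrist_force: [-3.3, -1.4, -3.6]
finger_gap: 0.556
```

Run:
```python
from h import *
st();drive()
```

```text
t 17.62 p [ 0.5865 -0.2038  0.1493] rpy [3.141e+00 1.000e-03 2.008e+00] q [ 0.62  0.5  -0.45  1.67  0.25  1.03  0.53] F [-3.3 -1.4 -3.6] gap 0.556
drive mm 0.7 -0.4 foot z 0.0593 tilt [ 0.0008 -0.001 ]
```

Request:
play_rows(
  moves=[
    [[0, 0, 0.4], [0, 0, 0], 0.3],
    [[0, 0, 0.4], [0, 0, 0], 0.3],
    [[0, 0, 0.3], [0, 0, 0], 0.3],
    [[0, 0, 0.3], [0, 0, 0], 0.3],
    [[0, 0, 0], [0, 0, 0], 0.3],
  ],
)

```text
t: 18.03
position: [0.5862, -0.2038, 0.1333]
eef_rot: [-3.141, 0.001, 2.008]
wrist_force: [-2.9, -1.4, -2.1]
finger_gap: 0.553
```

Request:
play_rows(
  moves=[
    [[0, 0, 0.3], [0, 0, 0], 0.3],
    [[0, 0, 0.3], [0, 0, 0], 0.3],
    [[0, 0, 0], [0, 0, 0], 0.3],
  ],
)

```text
t: 18.28
position: [0.5863, -0.2038, 0.1267]
eef_rot: [-3.142, 0.001, 2.008]
wrist_force: [-1.9, -1.4, -2.9]
finger_gap: 0.554
```

Run:
```python
from h import *
st();drive()
```

```text
t 18.28 p [ 0.5863 -0.2038  0.1267] rpy [-3.142e+00  1.000e-03  2.008e+00] q [ 0.61  0.53 -0.44  1.68  0.26  0.99  0.51] F [-1.9 -1.4 -2.9] gap 0.554
drive mm 0.5 -0.3 foot z 0.0367 tilt [ 0.0002 -0.0006]
```

Foot is at ≈36.7 mm, already below the pin's top (41.5 mm), so the notches are over it. Continuing down.

Request:
play_rows(
  moves=[
    [[0, 0, 0.3], [0, 0, 0], 0.3],
    [[0, 0, 0.2], [0, 0, 0], 0.3],
    [[0, 0, 0.15], [0, 0, 0], 0.3],
    [[0, 0, 0], [0, 0, 0], 0.3],
  ],
)

```text
t: 18.62
position: [0.5866, -0.2039, 0.1203]
eef_rot: [3.141, 0.001, 2.008]
wrist_force: [-4.9, -0.7, 3.5]
finger_gap: 0.557
```

Run:
```python
from h import *
st();drive();views("v4")
```

```text
t 18.62 p [ 0.5866 -0.2039  0.1203] rpy [3.141e+00 1.000e-03 2.008e+00] q [ 0.61  0.54 -0.44  1.69  0.27  0.98  0.51] F [-4.9 -0.7  3.5] gap 0.557
drive mm 0.7 -0.6 foot z 0.0303 tilt [ 0.0009 -0.0012]
scene [223 132]
top [326 132]
```

View pics/v4.png

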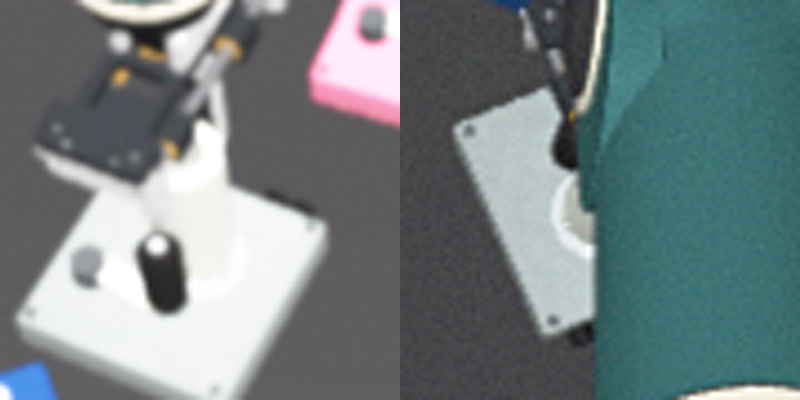

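The foot reads 30.3 mm and the vertical force has reversed (+3.5 N), so it is seated on the deck. I'll release it and withdraw upward.

Request:
play_rows(
  moves=[
    [[0, 0, 0], [0, 0, 0], 0.65],
    [[0, 0, 0], [0, 0, 0], 0.8],
    [[0, 0, 0], [0, 0, 0], 1],
    [[0, 0, 0], [0, 0, 0], 1],
    [[0, 0, 0], [0, 0, 0], 1],
    [[0, 0, -1], [0, 0, 0], 1],
    [[0, 0, -2], [0, 0, 0], 1],
    [[0, 0, -3], [0, 0, 0], 1],
  ],
)

```text
t: 19.38
position: [0.5862, -0.2019, 0.1785]
eef_rot: [-3.141, -0.003, 2.009]
wrist_force: [-0.3, 0.6, -0.3]
finger_gap: 0.997
```

Request:
play_rows(
  moves=[
    [[0, 0, -3.5], [0, 0, 0], 1],
    [[0, 0, -3.5], [0, 0, 0], 1],
    [[-3, -2, -2], [0, 0, 0], 1],
    [[-3, -2, -2], [0, 0, 0], 1],
    [[-3, -2, 0], [0, 0, 0], 1],
    [[-3, -2, 0], [0, 0, 0], 1],
    [[0, 0, 0], [0, 0, 0], 1],
    [[0, 0, 0], [0, 0, 0], 1],
  ],
)

```text
t: 20.05
position: [0.5667, -0.3478, 0.309]
eef_rot: [3.131, 0.008, 2.016]
wrist_force: [-0.2, 1.3, -0.4]
finger_gap: 1.0
```

Run:
```python
from h import *
st();views("v5")
cv2.imwrite("pics/top5.png",robot.get_image("top")[:,:,::-1])
cv2.imwrite("pics/w5.png",robot.get_image("wrist")[:,:,::-1])
```

```text
t 20.05 p [ 0.5667 -0.3478  0.309 ] rpy [3.131 0.008 2.016] q [ 0.8   0.45 -0.43  1.37  0.18  1.35  0.82] F [-0.2  1.3 -0.4] gap 1.0
scene [223 132]
top [326 132]
```

View pics/v5.png

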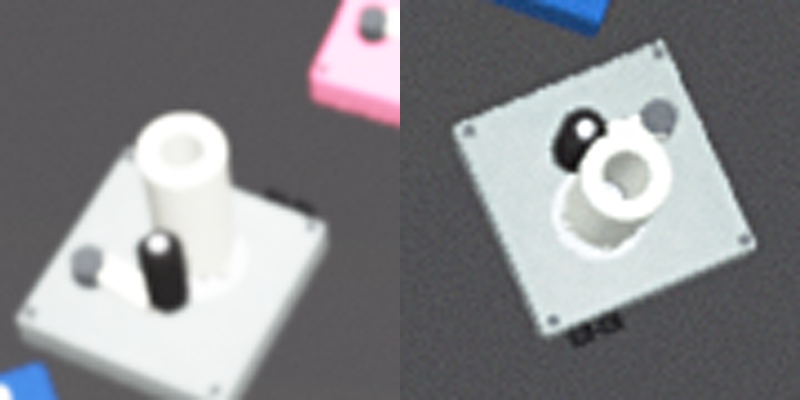

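View pics/w5.png

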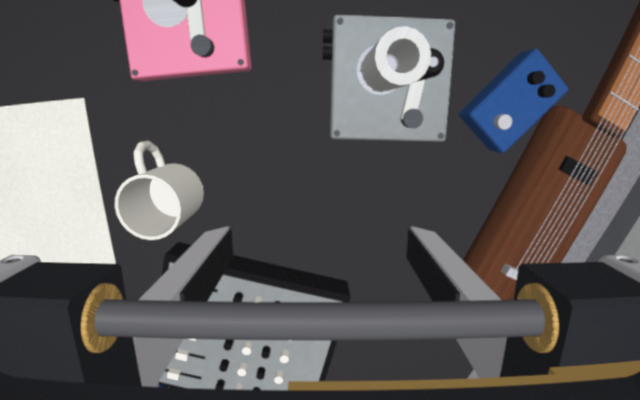

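Run:
```python
from h import *
Sc=robot.calibration("scene");Tc=robot.calibration("top");k=400/90
h,e=two(Sc,np.array((182,148))/k+(223,132),Tc,np.array((226,178))/k+(326,132));print("head",h,e)
h,e=two(Sc,np.array((160,243))/k+(223,132),Tc,np.array((186,128))/k+(326,132));print("roller",h,e)
x=np.array([.9125,.409]);y=np.array([-.409,.9125]);d=h[:2]-[.5857,-.2037];r=np.array([d@x,d@y]);print(r)
v=r-[.040,-.058];v0=np.array([.03,0])-[.040,-.058];print("arm",np.arctan2(v0[1],v0[0])-np.arctan2(v[1],v[0]))
a=cv2.imread("pics/top0.png").astype(int);b=cv2.imread("pics/top5.png").astype(int)
D=(np.abs(a-b).max(2)>60).astype(np.uint8);n,l,s,c=cv2.connectedComponentsWithStats(D)
for i in range(1,n):
    if s[i,4]>8: print(s[i],c[i].round())
```

```text
head [ 0.58395789 -0.20652974  0.1462659 ] 0.0011077702683693414
roller [ 0.62257427 -0.18688641  0.10353497] 0.00168658318447196
[0.04052453 0.00026082]
arm 0.17973810179177097
[498  69   6   3   9] [501.  70.]
[468  74  32  59 264] [487. 104.]
[  391    77   179   323 20761] [489. 241.]
[432 119   6  11  38] [435. 125.]
[457 120  11  32  98] [461. 137.]
[436 135  27  38 163] [449. 149.]
[360 156  20  19 169] [368. 165.]
[380 164   7  15  58] [383. 171.]
[210 171  18  44 752] [218. 193.]
[368 181  13   7  38] [374. 184.]
[ 517  311  123   89 3028] [584. 339.]
[575 317   6   9  35] [577. 321.]
[423 339   4   7  14] [425. 342.]
[584 356  10  12  52] [588. 360.]
[264 376  49  24 262] [289. 390.]
[244 381  18  19 127] [252. 390.]
[353 381  33  19 206] [374. 389.]
[575 385   9  15  51] [578. 393.]
[284 395  19   5  30] [292. 397.]
[314 397  10   3  18] [319. 398.]
[325 396   7   3  11] [328. 397.]
```

Run:
```python
from h import *
print(robot.sign_off());st()
```

```text
the job is handed in; nothing more can be done
None
the job is handed in; nothing more can be done
```

The sleeve is on the drive unit's spindle, notched end down on the deck, released, with the roller bearing against its side. I handed the job in at about 20 s; no verdict is reported.

**What I did:**
- I tipped the sleeve up, stood it on the bench notched end down, let go and backed off.
- I measured the cross-pin at 61.3° and the notches at 35.3°, then took the sleeve again from above and turned it 26°.
- I pushed the roller aside with it and lowered it over the spindle. It went straight over the pin, with no searching turn needed.

**Last checks:**
- **Seating:** the foot was 30.3 mm above the bench by arm position, with contact force at the deck. After release the cameras put the top at 146 mm. They had also read 117 mm for the 120 mm top while it stood on the bench, so I take that as about 149–150 mm, fully down.
- **Centring:** the tool was within 1 mm of the spindle axis at release. The camera estimate of the head was 2–3 mm off it, which I put down to the 2 mm calibration error.
- **Idler arm:** about 0.18 rad by camera, inside the allowed 0.1–0.35.
- **Gripper and other objects:** the gripper is open and well clear. Between the first and last top views I saw changes only from the arm and its old position, the sleeve and the roller. The mug and a few things at the image edge lay partly behind the arm, but the wrist view shows the mug standing.

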